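# Gauge a bar-top stopper with the drag-clutch thumbscrew

## Task

Gauge the plain round-headed stopper (a straight cylinder for a head) from the rack: stand it fully home in the hole of the stopper gauge's carriage, push the carriage all the way in under the foot, then turn the thumbscrew clockwise, seen from above, until its drag clutch first slips, and stop there: leave it clamped like that and let go. Turned on through more than about 45 degrees of slipping, the gauging is spoilt; leave the other things on the table where they are.

Things in the scene. Friction and masses are not known exactly. Their poses are not given: they have to be found in the camera images.
- stopper_center (a point): Stopper to be gauged, half-way up, on its axis; z up. Dark wooden head, an upright flat-topped cylinder 36 mm in diameter, 28 mm high; under it a cork shank 20 mm in diameter, 18 mm long, end chamfered. 46 mm high, 25 to 50 g: its foot is 23 mm below this point, the head's underside 5 mm below, the top 23 mm above. Starts upright in one of the rack's holes, head resting on the rack.
- rack: Wooden stopper rack, fixed, 210 mm long along its x, 44 mm wide, 30 mm high; origin at the centre of its underside. Three holes in a row along x, 68 mm apart. It holds three stoppers in any order: the wanted one and one ball-headed and one square-headed that are not wanted.
- gauge_base (a point): Stopper gauge, fixed to the table: grey base 300 x 100 x 16 mm, long along x; origin at the centre of its underside. Its x axis points the way the carriage is pushed in; z up. At the +x end a C-frame carries the vertical thumbscrew on the axis x = +90 mm, y = 0; the frame's arm is 46 mm wide and lies 88 to 108 mm above the table.
- carriage (a joint): Travel (m) of the gauge's flat aluminium carriage (136 x 60 x 20 mm, top 36 mm above the table) along the gauge's +x: 0 pulled right out, 0.110 home against its stop with the hole straight under the foot. Slides with about 2 N of friction and stays where it is left.
- thumb_grip (a point): Steel thumbscrew: mid-height of its grip bar, on the vertical axis, 138 mm above the table. The bar is 44 mm long along this x, 14 mm thick along y, 123 to 150 mm above the table, on a 32 mm disc on the 44 mm sleeve; clear all round. It does not rise or sink, and stays where let go. Clockwise from above (yaw falling) tightens. 1.4 to 2.9 rad of free turning remain at the start.
- nest (a point): Centre of the mouth of the round hole in the carriage's top face: 24 mm wide, a through hole 20 mm deep with a 2 mm chamfer, 36 mm above the table. Axes as the gauge's. A stopper fully home rests with its head's underside on this face, its centre point 5 mm above this point.
- post_top (a point): Centre of the top of the upright steel post by which the carriage is pushed: 16 mm diameter, 40 mm high above the carriage, top 76 mm above the table, 85 mm from the hole towards the gauge's -x. Axes as the gauge's.
- foot_face (a point): Centre of the underside of the gauging foot, a steel disc of 22 mm diameter, that goes down about 1.9 mm per radian of clockwise turn. Free turning takes about 0.06 N m. Once the foot meets the stopper the torque climbs evenly over about 0.8 rad to about 0.22 N m (about 0.16 when paused) and climbs no more: the drag clutch between thumbscrew and sleeve is slipping.
- telltale_top (a point): Top of the slip telltale, a 6 mm steel pin in the middle of the thumbscrew's top: 152 mm above the gauge's underside at the start, rising by only 1.5 mm for each radian that the clutch has slipped. The black index lines on thumbscrew and sleeve stand together until it slips and then part by the slip angle too.
- ball_stopper: Ball-headed stopper in the rack, not to be disturbed. Origin at the foot of its shank.
- square_stopper: Square-headed stopper in the rack, not to be disturbed. Origin at the foot of its shank.
- wine: Standing wine bottle, green glass, 74 mm diameter, 235 mm high, a bystander. Origin at the centre of its underside.
- beaker: Glass tasting beaker, 70 mm wide, 80 mm high, a bystander. Origin at the centre of its underside.
- bung_mallet: Hammer lying on the table, a bystander.
- cork1: Loose cork lying on the table, 24 mm diameter, 45 mm long, a bystander.
- cork_tray: Small open wooden tray, 120 x 90 x 35 mm, a bystander.
- ledger: Blue cloth-bound ledger, 150 x 105 x 22 mm, a bystander.

How it is judged:
By the outcome, as a careful person would: the job done as asked, in the order asked, and still so for the second after the job is handed in, with the robot touching nothing.
It also fails if it takes over 72 s, if anything falls off the work surface, if the arm or the gripper's body presses on something with over 40 N, if the wrist force passes 120 N, or if a joint passes its speed limit or range.

## Robot

A 7-joint arm with a two-finger parallel gripper is mounted at the origin on the work surface. World frame = base frame: x ahead of the robot, y to its left, z up, the work surface at z = 0. Lengths are in m, angles in rad, forces in N, time in s.
With the tool pointing down it reaches from about 0.4 to 0.85 m from the base axis. Payload 10.4 kg.
Tool frame: the origin (TCP) lies midway between the tips of the shut fingers; the grasp point (between the pads) lies 19 mm behind it (grip_point_offset is the distance from the TCP to the grasp point, in m); y points along the fingers, z is the direction in which the jaws open and shut, and the axes are right-handed (so a half turn about y gives the same grasp; the last joint's range is limited). The gripper opens to 85 mm and grips with 20 to 120 N. Pads are 22 mm wide; open, the fingers measure 114 mm over their backs; the gripper's body (76 mm by 85 mm) begins 54 mm behind the grasp point. The pads swing forward as they close: fully open they stand 13 mm farther back than shut.
Start: joints at [-1.257, 0.332, -0.065, 1.46, 0.022, 1.35, -0.088], TCP at [0.207, 0.59, 0.199] pointing down, gripper open.
Joint ranges: [-2.6, 2.6], [-0.5, 2.12], [-1.47, 1.34], [0.16, 2.42], [-1.27, 4.41], [0.06, 2.06], [-2.6, 2.6]. Speed limits (rad/s): [2.22, 2.22, 2.79, 2.79, 3.14, 3.14, 3.14].

## Interface

Orientations are given as a unit quaternion [x, y, z, w].
In Python, from workcell import * gives the robot as it stands.
- The arm moves only by the tool send_rows, never from a script. Its argument "motion" is a list of rows, each a list of 7 numbers: the opening in per cent of the stroke, from 0 (shut) to 100 (fully open), then the shift along the tool's x, y, z in m, then the turn, a rotation vector about the tool's x, y, z in rad. In form: [[claw, tx, ty, tz, ax, ay, az], ...]. A call has 1 to 10 rows; each row is the pose to reach, as a shift and turn from the pose commanded when the call began, along the tool's axes at that moment; what a row does not reach only later rows make up. A row lasts 1/12 s, in which the tool goes at most 41.7 mm and 7.16 degrees, less where a joint would pass 70% of its speed; a pose out of reach is approached as far as the arm can. A call with a gripper value outside its range is refused whole. The fingers move at their own pace and stop on an object; "squeeze" is the grip in N (left out, the last holds). Time passes only in rows, so rows that repeat a pose let the fingers close. It gives the time, the measured TCP pose, the force and the opening at its end, in the units of the state.
- get_obs(): the state, without advancing time (a new reading comes with each control period).
- camera(name): name is "scene" or "top" or "wrist"; returns a dict with "pixels" (384x512x3 uint8, red, green, blue), "range_z" (384x512 float32, m along the optical axis (not along the pixel's ray), 0 where there is no reading), "fovy" (degrees; the focal length in pixels is half the picture's height over the tangent of half this angle, whatever the lens; pixels are square), "cx", "cy" (the principal point, pixels), "view" (4x4, takes a point from world to camera coordinates); the wrist camera has in their place "T_tool_cam" (4x4, takes a point from camera to tool coordinates, whose origin is the TCP and whose axes are the tool frame's). Camera axes: x right, y down, z forward; pixel columns grow to the right and rows downward; lengths in m; the calibration is good to about 2 mm. A picture is of the moment at which its call begins: read the wrist's pose just before it.
- hand_in(): hands the job in, once; it reports no verdict.
The state is a dict: "clock": time; "joint_pos": joint angles; "joint_velocities": joint speeds; "tau": joint torques, N m; "position": TCP position; "ee_rot": TCP orientation; "ft_force": force on the tool from outside, world axes, zero at the start; "torque": the same for the moment, N m; "grip_width": opening from 0.0 (shut) to 1.0 (fully open).
Only numpy, scipy, OpenCV 4.12 (cv2) and the standard library are available. Lean on these libraries where they do the work, as an engineer would, in place of code of your own. Each camera call takes 0.05 s, during which the arm holds its last target.

## Working session

There is one attempt and no reset: what is moved stays moved. The work goes in short steps, Python scripts to look and compute and a tool call to move; the robot and the scene stay as the last step left them, time stands still between calls to the robot, and variables do not carry over. Pictures are saved under pics/ and viewed, and the job is handed in when it is done.

Besides the shell and the picture viewer there is one more tool, called by a JSON object that holds its "name" and its "arguments", one argument or row to a line. send_rows: Moves the arm, as the interface text tells. Its arguments: {"type":"object","properties":{"motion":{"type":"array"},"squeeze":{"type":"number"}},"required":["motion"]}

```bash
ls -la; mkdir -p pics; cat > h.py <<'E'
from workcell import *
import numpy as np, cv2
from scipy.spatial.transform import Rotation as R
def K(c):
    f=c["pixels"].shape[0]/2/np.tan(np.radians(c["fovy"])/2); return f
def T_wc(c,o=None):
    if "view" in c: return np.linalg.inv(np.array(c["view"]))
    T=np.eye(4);T[:3,:3]=R.from_quat(o["ee_rot"]).as_matrix();T[:3,3]=o["position"]
    return T@np.array(c["T_tool_cam"])
def ray(c,T,u,v):
    f=K(c); d=np.array([(u-c["cx"])/f,(v-c["cy"])/f,1.0]); return T[:3,3],T[:3,:3]@d
def onplane(c,T,u,v,z):
    o,d=ray(c,T,u,v); return o+d*(z-o[2])/d[2]
def depthpt(c,T,u,v):
    o,d=ray(c,T,u,v); return o+d*c["range_z"][int(v),int(u)]
def proj(c,T,p):
    q=np.linalg.inv(T)@np.append(p,1); f=K(c); return c["cx"]+f*q[0]/q[2], c["cy"]+f*q[1]/q[2]
def save(c,name): cv2.imwrite("pics/"+name,c["pixels"][:,:,::-1])
E
python3 - <<'E'
from h import *
o=get_obs(); print(o)
for n in ["scene","top","wrist"]:
    c=camera(n); save(c,n+"0.png"); np.savez("pics/%s0.npz"%n,**{k:np.array(v) for k,v in c.items()})
    print(n,c["fovy"],c["cx"],c["cy"],T_wc(c,o).round(3).tolist())
E
```

```text
total 12
drwxr-xr-x  3 agent agent 4096 Dec  7 03:00 .
drwxr-xr-x 23 root  root  4096 Dec  7 03:00 ..
drwxr-xr-x  2 agent agent 4096 Dec  7 03:00 pics
{'clock': 0.0, 'joint_pos': array([-1.25658188,  0.3329028 , -0.06468703,  1.46093906,  0.02159091,
        1.3499094 , -0.08846792]), 'joint_velocities': array([-0.00123704, -0.00120574, -0.00096139,  0.00104227,  0.00088168,
       -0.00075594, -0.00040344]), 'tau': array([-5.34653664e-04, -6.25450230e+01,  4.88062366e-02, -3.91627693e+01,
        1.63699617e-02,  9.55182390e-03, -2.24583130e-05]), 'position': array([0.20642227, 0.58947605, 0.1980977 ]), 'ee_rot': array([ 0.69761883, -0.11857095,  0.11844157, -0.69659205]), 'ft_force': array([ 0.62718265,  0.63955018, -0.73798188]), 'torque': array([ 0.02791483, -0.00505917,  0.01715753]), 'grip_width': 0.9960786853126781}
scene 57.4881320649925 260.80340760288374 191.4740163634768 [[-0.514, 0.658, -0.55, 1.046], [0.858, 0.398, -0.326, 0.355], [0.005, -0.639, -0.769, 0.874], [0.0, 0.0, 0.0, 1.0]]
top 52.096042240174306 245.95731337873428 191.63431588792497 [[0.029, -0.992, 0.125, 0.318], [-1.0, -0.028, 0.006, 0.01], [-0.002, -0.125, -0.992, 1.341], [0.0, 0.0, 0.0, 1.0]]
wrist 66.84158762014209 257.4040899229773 197.75672589528608 [[0.332, 0.908, 0.256, 0.143], [0.943, -0.319, -0.092, 0.613], [-0.002, 0.272, -0.962, 0.373], [0.0, 0.0, 0.0, 1.0]]
```

View pics/scene0.png

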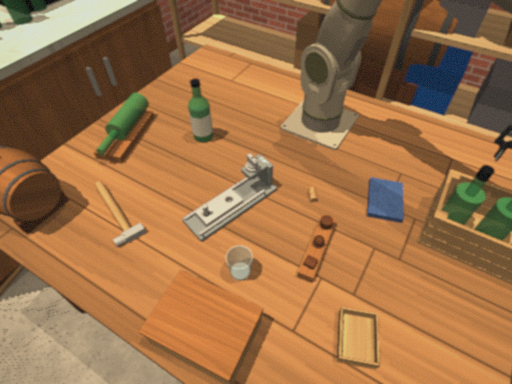

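View pics/top0.png

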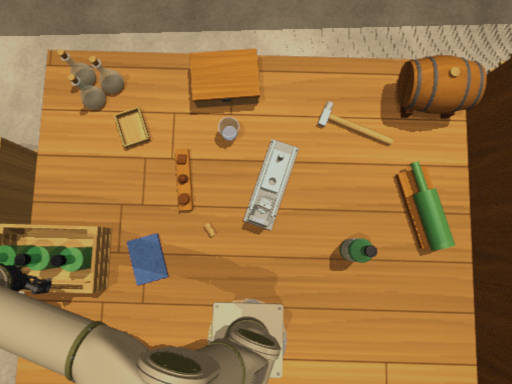

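View pics/wrist0.png

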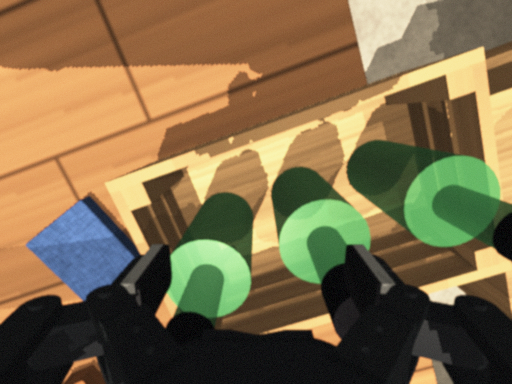

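```bash
python3 - <<'E'
import numpy as np,cv2
a=cv2.imread("pics/top0.png"); s=cv2.imread("pics/scene0.png")
x=cv2.resize(a[130:240,160:310],None,fx=5,fy=5,interpolation=cv2.INTER_CUBIC); cv2.imwrite("pics/top_z.png",x)
x=cv2.resize(s[145:285,180:340],None,fx=5,fy=4.2,interpolation=cv2.INTER_CUBIC)[:598]; cv2.imwrite("pics/scene_z.png",x)
E
```

```text
(no output)
```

View pics/top_z.png

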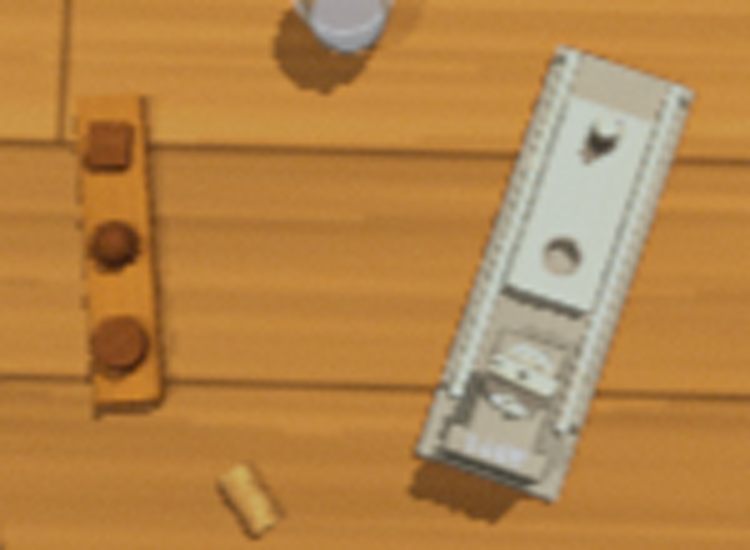

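View pics/scene_z.png

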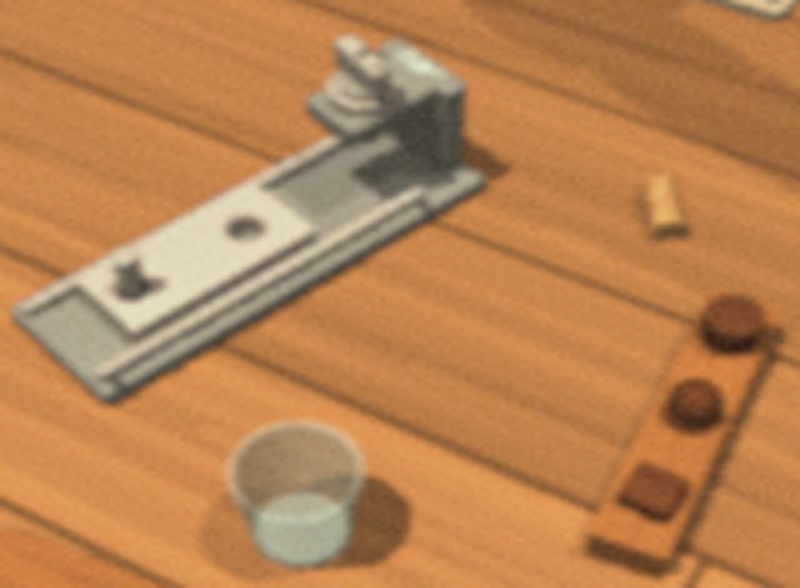

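```bash
python3 - <<'E'
from h import *
def ld(n): 
    d=np.load(f"pics/{n}0.npz"); return {k:d[k] for k in d}
c=ld("top"); T=T_wc(c)
def zp(u,v): return 160+u/5,130+v/5
for nm,u,v,z in [("stop",118,343,.058),("ball",114,244,.05),("sq",109,146,.058),("rack a",113,96,.03),("rack b",127,404,.03),("nest",563,257,.036),("post",603,128,.076),("base a",558,46,.016),("b",690,95,.016),("c",417,452,.016),("d",555,498,.016),("grip",522,360,.15)]:
    uu,vv=zp(u,v); print(nm,onplane(c,T,uu,vv,z).round(4),depthpt(c,T,uu,vv).round(4))
c=ld("scene"); T=T_wc(c)
def zs(u,v): return 180+u/5,145+v/4.2
for nm,u,v,z in [("stop",735,308,.058),("nest",246,228,.036),("base c",12,312,.016),("base",110,400,.016),("",484,183,.016),("bar end",348,45,.15),("bar end2",388,95,.15)]:
    uu,vv=zs(u,v); print(nm,onplane(c,T,uu,vv,z).round(4),depthpt(c,T,uu,vv).round(4))
E
```

```text
stop [0.4504 0.221  0.058 ] [0.4505 0.2212 0.0568]
ball [0.5173 0.2282 0.05  ] [0.5155 0.2262 0.0614]
sq [0.5819 0.2334 0.058 ] [0.5838 0.235  0.0489]
rack a [0.6225 0.2372 0.03  ] [0.6227 0.2374 0.0291]
rack b [0.4124 0.2176 0.03  ] [0.4135 0.2199 0.0155]
nest [ 0.5193 -0.0715  0.036 ] [ 0.5226 -0.0729  0.0145]
post [ 0.5995 -0.0936  0.076 ] [ 0.5995 -0.0936  0.076 ]
base a [ 0.6698 -0.0663  0.016 ] [ 0.6699 -0.0663  0.0157]
b [ 0.6377 -0.158   0.016 ] [ 6.415e-01 -1.599e-01  4.000e-04]
c [0.3867 0.0228 0.016 ] [0.3864 0.0228 0.021 ]
d [ 0.3585 -0.0708  0.016 ] [ 3.59e-01 -7.17e-02 -3.00e-04]
grip [ 0.4375 -0.0408  0.15  ] [ 0.4405 -0.042   0.1205]
stop [0.4496 0.2219 0.058 ] [0.4508 0.2222 0.0596]
nest [ 0.5228 -0.0668  0.036 ] [ 0.5113 -0.0761  0.0176]
base c [ 0.6457 -0.1534  0.016 ] [ 0.6438 -0.1558  0.0119]
base [ 0.6739 -0.0591  0.016 ] [ 0.6685 -0.0651  0.0036]
 [0.3949 0.029  0.016 ] [0.3906 0.0269 0.0103]
bar end [ 0.4276 -0.0503  0.15  ] [ 0.4255 -0.0517  0.1475]
bar end2 [ 0.4567 -0.0052  0.15  ] [ 0.4356 -0.0181  0.1241]
```

```bash
cat >> h.py <<'E'
def plan(p,jawdeg=None,flip=False,o=None):
    o=o or get_obs(); R0=R.from_quat(o["ee_rot"]); M=R0.as_matrix(); p0=np.array(o["position"])
    cur=np.degrees(np.arctan2(M[1,2],M[0,2]))
    if jawdeg is None: j=cur
    else:
        j=cur+(jawdeg-cur+90)%180-90
        if flip: j+=180
    a=np.radians(j); z=np.array([np.cos(a),np.sin(a),0]); y=np.array([0,0,-1.]); x=np.cross(y,z)
    Rt=R.from_matrix(np.column_stack([x,y,z])); rv=(R0.inv()*Rt).as_rotvec()
    s=M.T@(np.array(p)-p0)
    print("clk",o["clock"],"pos",p0.round(4),"jaw",round(cur,1),"grip",round(float(o["grip_width"]),3),"F",o["ft_force"].round(1),"T",o["torque"].round(3),"q",o["joint_pos"].round(2))
    print("tooly",M[:,1].round(3),"-> shift",s.round(4),"turn",rv.round(4),"dist",np.linalg.norm(s).round(3),"rows",max(np.linalg.norm(s)/.0417,np.degrees(np.linalg.norm(rv))/7.16).round(1))
E
python3 - <<'E'
from h import *
plan([0.207,0.59,0.26]); plan([0.45,0.2215,0.20],95); plan([0.45,0.2215,0.20],95,True)
c=np.load("pics/wrist0.npz"); print(c["T_tool_cam"].round(3))
E
```

```text
clk 0.15 pos [0.2064 0.5896 0.1983] jaw 70.7 grip 1.003 F [-0.3 -0.3 -0.2] T [ 0.044 -0.01  -0.018] q [-1.26  0.33 -0.06  1.46  0.02  1.35 -0.09]
tooly [-0.    -0.001 -1.   ] -> shift [ 0.0004 -0.0617  0.0005] turn [0.001 0.    0.   ] dist 0.062 rows 1.5
clk 0.15 pos [0.2064 0.5896 0.1983] jaw 70.7 grip 1.003 F [-0.3 -0.3 -0.2] T [ 0.044 -0.01  -0.018] q [-1.26  0.33 -0.06  1.46  0.02  1.35 -0.09]
tooly [-0.    -0.001 -1.   ] -> shift [ 0.3515 -0.0014 -0.267 ] turn [ 1.00e-03 -4.24e-01 -2.00e-04] dist 0.441 rows 10.6
clk 0.15 pos [0.2064 0.5896 0.1983] jaw 70.7 grip 1.003 F [-0.3 -0.3 -0.2] T [ 0.044 -0.01  -0.018] q [-1.26  0.33 -0.06  1.46  0.02  1.35 -0.09]
tooly [-0.    -0.001 -1.   ] -> shift [ 0.3515 -0.0014 -0.267 ] turn [3.0000e-04 2.7176e+00 1.4000e-03] dist 0.441 rows 21.7
[[ 0.002  0.962  0.272 -0.067]
 [ 0.    -0.272  0.962 -0.175]
 [ 1.    -0.001 -0.001  0.001]
 [ 0.     0.     0.     1.   ]]
```

{"name": "send_rows", "arguments": {
  "motion": [
    [100,0.02,-0.04,0,0,0,0],
    [100,0.04,-0.06,-0.02,0,-0.05,0],
    [100,0.08,-0.06,-0.05,0,-0.1,0],
    [100,0.11,-0.06,-0.08,0,-0.15,0],
    [100,0.14,-0.06,-0.106,0,-0.2,0],
    [100,0.17,-0.06,-0.13,0,-0.25,0],
    [100,0.2,-0.06,-0.155,0,-0.3,0],
    [100,0.23,-0.06,-0.18,0,-0.35,0],
    [100,0.26,-0.06,-0.205,0,-0.4,0],
    [100,0.29,-0.06,-0.23,0,-0.424,0]
  ]
}}

```text
clock: 0.98
position: [0.4048, 0.275, 0.2589]
ee_rot: [-0.706, -0.032, 0.032, 0.707]
ft_force: [-0.1, 0.1, 0.1]
grip_width: 0.998
```

```bash
python3 - <<'E'
from h import *
o=get_obs(); c=camera("wrist"); save(c,"w1.png"); T=T_wc(c,o)
import pickle; pickle.dump((o,c),open("pics/w1.pkl","wb"))
plan([0.45,0.2215,0.16],95)
E
```

```text
clk 1.0333 pos [0.4095 0.2675 0.2592] jaw 94.6 grip 0.997 F [ 5.3 -6.6  0.8] T [-0.415 -0.29  -0.051] q [-0.84 -0.    0.17  1.72  0.    1.42  0.98]
tooly [ 0.002 -0.002 -1.   ] -> shift [ 0.0364  0.0994 -0.0489] turn [ 0.002  -0.0062  0.0016] dist 0.117 rows 2.8
```

View pics/w1.png

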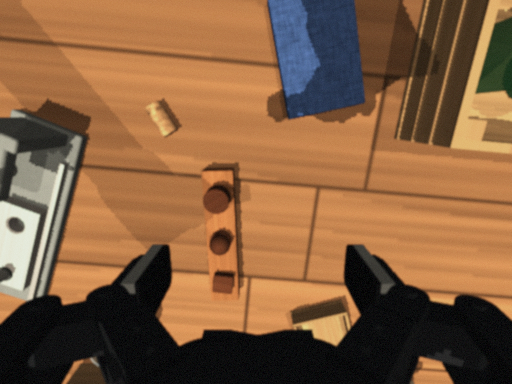

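{"name": "send_rows", "arguments": {
  "motion": [
    [100,0.01,0.04,-0.015,0,0,0],
    [100,0.025,0.07,-0.03,0,0,0],
    [100,0.036,0.09,-0.046,0,0,0],
    [100,0.036,0.09,-0.046,0,0,0],
    [100,0.036,0.09,-0.046,0,0,0]
  ]
}}

```text
clock: 1.45
position: [0.4438, 0.2333, 0.1678]
ee_rot: [0.707, 0.029, -0.031, -0.706]
ft_force: [-0.1, -0.1, 0.8]
grip_width: 1.002
```

```bash
python3 - <<'E'
from h import *
o=get_obs(); c=camera("wrist"); save(c,"w2.png")
import pickle; pickle.dump((o,c),open("pics/w2.pkl","wb"))
plan([0.45,0.2215,0.10],95)
E
```

```text
clk 1.5 pos [0.4439 0.2347 0.169 ] jaw 95.0 grip 1.0 F [-0.7  1.   0.4] T [-0.08   0.031 -0.034] q [-0.78  0.08  0.22  1.83 -0.02  1.24  1.1 ]
tooly [-0.001 -0.    -1.   ] -> shift [ 0.005   0.069  -0.0136] turn [-0.     -0.0005 -0.0005] dist 0.071 rows 1.7
```

View pics/w2.png

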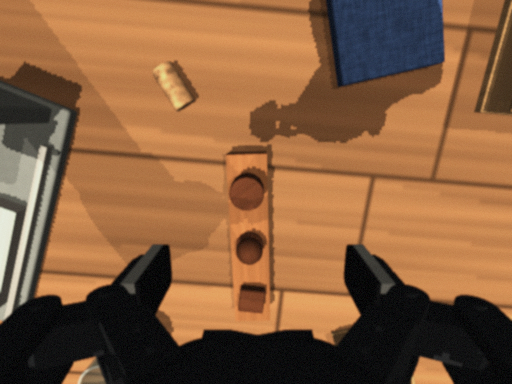

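```bash
python3 - <<'E'
from h import *
import pickle
o,c=pickle.load(open("pics/w2.pkl","rb")); T=T_wc(c,o)
im=c["pixels"]; x=cv2.resize(im[140:320,200:300][:,:,::-1],None,fx=5,fy=3.3,interpolation=cv2.INTER_CUBIC)
x=cv2.resize(im[145:235,205:295][:,:,::-1],None,fx=6,fy=6,interpolation=cv2.INTER_CUBIC); cv2.imwrite("pics/w2z.png",x)
P=[]
for v in range(165,215,6): print(v,[int(k) for k in im[v,218:278:3,0]], )
# depth map: points with z>0.05 near
f=K(c); vv,uu=np.mgrid[150:230,200:300]
d=np.stack([(uu-c["cx"])/f,(vv-c["cy"])/f,np.ones_like(uu)],-1)*c["range_z"][150:230,200:300,None]
W=d@T[:3,:3].T+T[:3,3]; m=W[...,2]>0.048
q=W[m]; m2=np.abs(q[:,0]-0.45)<.03; q=q[m2]; print(len(q),q.min(0),q.max(0),np.median(q[:,2]),(q.min(0)+q.max(0))/2, q.mean(0))
us,vs=uu[m],vv[m]; cnt=(m*255).astype(np.uint8); (cx,cy),r=cv2.minEnclosingCircle(cv2.findNonZero(cnt)); print(cx+200,cy+150,r, onplane(c,T,cx+200,cy+150,.058))
E
```

```text
165 [177, 170, 143, 193, 207, 216, 220, 226, 224, 220, 214, 211, 205, 205, 203, 210, 182, 69, 116, 148]
171 [210, 211, 183, 199, 209, 204, 209, 219, 154, 102, 104, 114, 117, 117, 115, 128, 179, 111, 108, 188]
177 [205, 205, 183, 202, 205, 183, 89, 38, 56, 81, 71, 50, 32, 50, 104, 113, 114, 113, 144, 210]
183 [204, 208, 181, 183, 170, 94, 137, 131, 131, 125, 129, 124, 115, 111, 55, 100, 109, 114, 151, 204]
189 [201, 204, 176, 177, 129, 134, 130, 129, 126, 127, 126, 131, 132, 129, 121, 90, 118, 118, 153, 206]
195 [185, 183, 182, 180, 125, 125, 123, 129, 136, 137, 134, 129, 124, 123, 123, 133, 195, 116, 129, 206]
201 [175, 178, 178, 183, 186, 114, 118, 113, 108, 110, 110, 106, 111, 112, 103, 176, 178, 118, 155, 212]
207 [173, 170, 169, 169, 192, 190, 153, 114, 98, 109, 119, 125, 118, 151, 183, 187, 182, 111, 128, 201]
213 [169, 170, 171, 171, 192, 198, 187, 188, 203, 188, 193, 195, 196, 193, 186, 188, 184, 111, 132, 196]
963 [0.43561849 0.20487065 0.04803531] [0.47036855 0.23972091 0.06073828] 0.05799101170631388 [0.45299352 0.22229578 0.0543868 ] [0.4523241  0.22253517 0.05767066]
251.18741989135742 185.76048278808594 50.51102066040039 [0.44502789 0.22680291 0.058     ]
```

View pics/w2z.png

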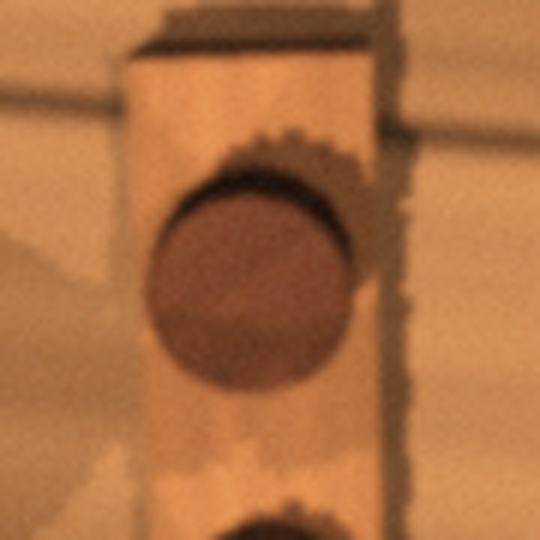

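```bash
python3 - <<'E'
from h import *
import pickle
o,c=pickle.load(open("pics/w2.pkl","rb")); T=T_wc(c,o); print(onplane(c,T,246.4,192.9,.058))
plan([0.452,0.2222,0.033],95)
E
```

```text
[0.45283558 0.22254627 0.058     ]
clk 1.5 pos [0.4439 0.2347 0.169 ] jaw 95.0 grip 1.0 F [-0.7  1.   0.4] T [-0.08   0.031 -0.034] q [-0.78  0.08  0.22  1.83 -0.02  1.24  1.1 ]
tooly [-0.001 -0.    -1.   ] -> shift [ 0.0071  0.136  -0.0131] turn [-0.     -0.0005 -0.0005] dist 0.137 rows 3.3
```

{"name": "send_rows", "arguments": {
  "motion": [
    [100,0.007,0.02,-0.013,0,0,0],
    [100,0.007,0.05,-0.013,0,0,0],
    [100,0.007,0.08,-0.013,0,0,0],
    [100,0.007,0.1,-0.013,0,0,0],
    [100,0.007,0.1,-0.013,0,0,0],
    [100,0.007,0.1,-0.013,0,0,0],
    [100,0.007,0.1,-0.013,0,0,0]
  ]
}}

```text
clock: 2.08
position: [0.4531, 0.2233, 0.071]
ee_rot: [-0.706, -0.032, 0.03, 0.707]
ft_force: [0.9, -0.8, 0.9]
grip_width: 1.001
```

```bash
python3 - <<'E'
from h import *
plan([0.452,0.2222,0.033],95)
E
```

```text
clk 2.0833 pos [0.4531 0.2233 0.071 ] jaw 95.0 grip 1.001 F [ 0.9 -0.8  0.9] T [ 0.005  0.024 -0.026] q [-0.75  0.18  0.23  1.94 -0.05  1.02  1.15]
tooly [ 0.002  0.002 -1.   ] -> shift [-0.0013  0.038  -0.0011] turn [-0.0016  0.0008  0.0024] dist 0.038 rows 0.9
```

{"name": "send_rows", "arguments": {
  "motion": [
    [100,-0.001,0.02,-0.001,0,0,0],
    [100,-0.001,0.037,-0.001,0,0,0],
    [100,-0.001,0.037,-0.001,0,0,0],
    [70,-0.001,0.037,-0.001,0,0,0],
    [30,-0.001,0.037,-0.001,0,0,0],
    [30,-0.001,0.037,-0.001,0,0,0],
    [30,-0.001,0.037,-0.001,0,0,0],
    [30,-0.001,0.037,-0.001,0,0,0]
  ],
  "squeeze": 30
}}

```text
clock: 2.75
position: [0.4517, 0.2212, 0.0327]
ee_rot: [-0.706, -0.031, 0.03, 0.707]
ft_force: [0.9, 0.2, 0.2]
grip_width: 0.312
```

```bash
python3 - <<'E'
from h import *
plan([0.452,0.2222,0.033],95)
c=camera("wrist"); save(c,"w3.png")
E
```

```text
clk 2.75 pos [0.4517 0.2212 0.0327] jaw 95.0 grip 0.312 F [0.9 0.2 0.2] T [-0.002 -0.     0.017] q [-0.75  0.23  0.22  1.97 -0.06  0.94  1.17]
tooly [ 0.001  0.001 -1.   ] -> shift [ 0.0003 -0.0003  0.001 ] turn [-0.0007  0.      0.0011] dist 0.001 rows 0.0
```

View pics/w3.png

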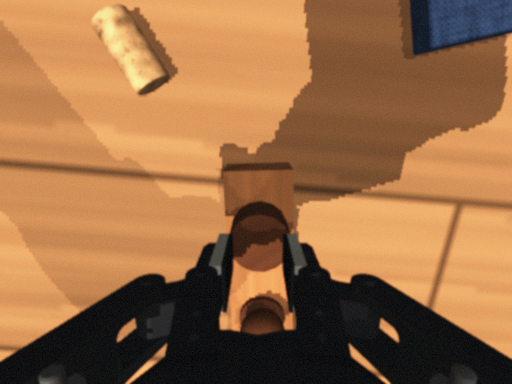

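```bash
python3 - <<'E'
from h import *
o=get_obs();c=camera("wrist"); T=T_wc(c,o); im=c["pixels"]; import pickle; pickle.dump((o,c),open("pics/w3.pkl","wb"))
x=cv2.resize(im[150:350,190:330][:,:,::-1],None,fx=4,fy=3,interpolation=cv2.INTER_CUBIC); x=cv2.resize(im[180:330,180:340][:,:,::-1],None,fx=4,fy=4,interpolation=cv2.INTER_CUBIC); cv2.imwrite("pics/w3z.png",x)
p=np.array(o["position"])
print([proj(c,T,p+[0,0,h]) for h in (0,.019,.025)])
for u,v in [(260,255),(260,265),(260,220),(260,230),(262,300),(262,180),(230,260),(290,260)]: print(u,v,depthpt(c,T,u,v).round(4))
E
```

```text
[(np.float64(257.555172414121), np.float64(223.99332232189306)), (np.float64(257.5692966123375), np.float64(235.78383413235304)), (np.float64(257.57441641844815), np.float64(240.0577145671668))]
260 255 [0.4607 0.2233 0.0574]
260 265 [0.4667 0.2238 0.0579]
260 220 [0.4396 0.2214 0.0576]
260 230 [0.445  0.2219 0.0587]
262 300 [0.5065 0.2289 0.0339]
262 180 [0.423  0.2214 0.031 ]
230 260 [0.4507 0.2081 0.0846]
290 260 [0.4413 0.2337 0.0982]
```

View pics/w3z.png

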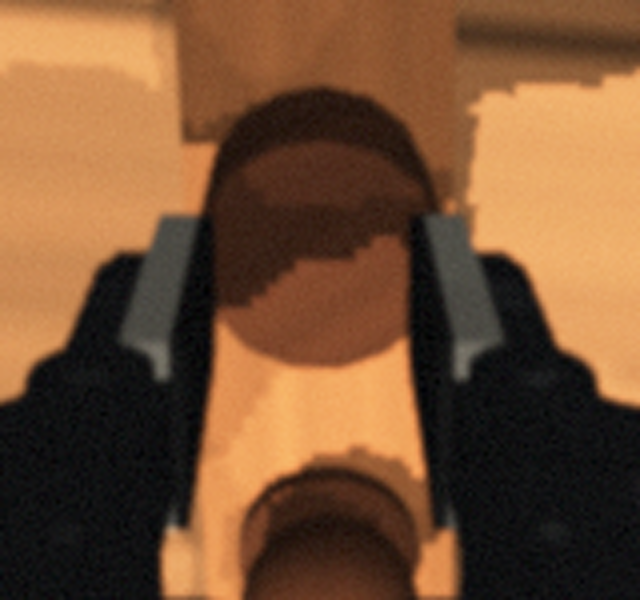

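{"name": "send_rows", "arguments": {
  "motion": [
    [10,0,0,0,0,0,0],
    [10,0,0,0,0,0,0],
    [10,0,0,0,0,0,0]
  ],
  "squeeze": 30
}}

```text
clock: 3.1
position: [0.4513, 0.2208, 0.0319]
ee_rot: [0.706, 0.031, -0.031, -0.706]
ft_force: [-0.3, 0.8, -0.5]
grip_width: 0.101
```

```bash
python3 - <<'E'
from h import *
o=get_obs();c=camera("wrist"); T=T_wc(c,o); im=c["pixels"]; save(c,"w4.png")
c2=camera("scene"); s=c2["pixels"][:,:,::-1]; cv2.imwrite("pics/s4.png",cv2.resize(s[130:290,230:390],None,fx=3.7,fy=3.7,interpolation=cv2.INTER_CUBIC))
E
```

```text
(no output)
```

View pics/w4.png

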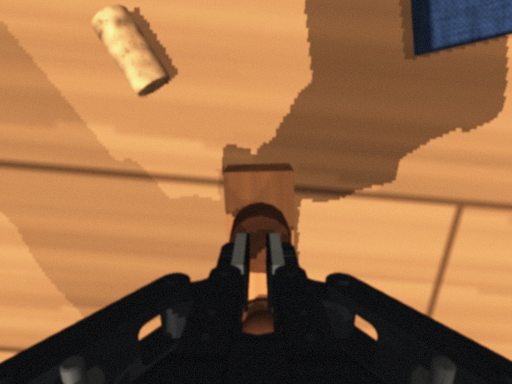

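View pics/s4.png

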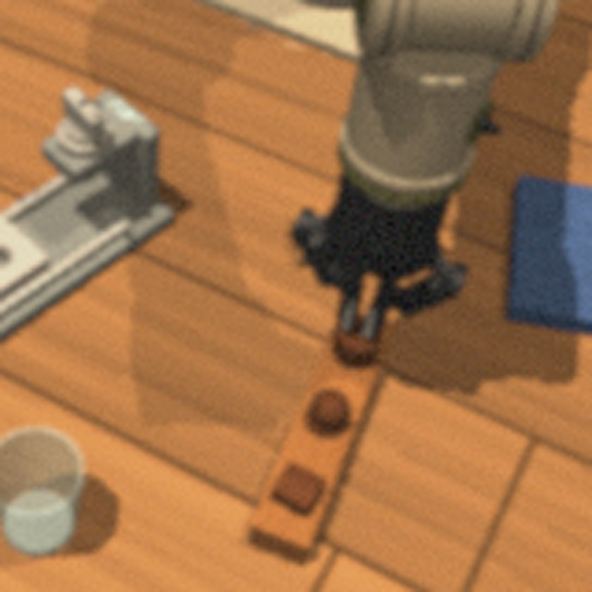

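```bash
python3 - <<'E'
from h import *
o=get_obs();c=camera("wrist"); T=T_wc(c,o); im=c["pixels"]
print(o["position"],o["grip_width"])
x=cv2.resize(im[200:320,200:330][:,:,::-1],None,fx=5,fy=5,interpolation=cv2.INTER_CUBIC); cv2.imwrite("pics/w4z.png",x)
for v in range(228,290,6):
  print(v,[tuple(np.round(1000*(depthpt(c,T,u,v)-o["position"])).astype(int)) for u in range(232,290,6)])
E
```

```text
[0.45125356 0.22086633 0.0318561 ] 0.10207780065076905
228 [(np.int64(-4), np.int64(-15), np.int64(19)), (np.int64(-7), np.int64(-11), np.int64(27)), (np.int64(-7), np.int64(-8), np.int64(27)), (np.int64(-8), np.int64(-5), np.int64(28)), (np.int64(-8), np.int64(-2), np.int64(27)), (np.int64(-8), np.int64(2), np.int64(26)), (np.int64(-8), np.int64(5), np.int64(25)), (np.int64(-9), np.int64(8), np.int64(27)), (np.int64(-9), np.int64(12), np.int64(26)), (np.int64(-9), np.int64(15), np.int64(26))]
234 [(np.int64(-3), np.int64(-14), np.int64(26)), (np.int64(-8), np.int64(-11), np.int64(38)), (np.int64(-9), np.int64(-8), np.int64(39)), (np.int64(-4), np.int64(-5), np.int64(26)), (np.int64(-4), np.int64(-1), np.int64(26)), (np.int64(-4), np.int64(2), np.int64(26)), (np.int64(-10), np.int64(4), np.int64(39)), (np.int64(-10), np.int64(8), np.int64(38)), (np.int64(-5), np.int64(12), np.int64(26)), (np.int64(-6), np.int64(15), np.int64(27))]
240 [(np.int64(1), np.int64(-14), np.int64(26)), (np.int64(-9), np.int64(-10), np.int64(47)), (np.int64(-9), np.int64(-7), np.int64(46)), (np.int64(0), np.
[... 3131 characters left out ...]
np.int64(43), np.int64(3), np.int64(-2)), (np.int64(43), np.int64(7), np.int64(-2)), (np.int64(-2), np.int64(4), np.int64(70)), (np.int64(-7), np.int64(6), np.int64(78)), (np.int64(-11), np.int64(7), np.int64(84)), (np.int64(-11), np.int64(9), np.int64(84))]
288 [(np.int64(-10), np.int64(-10), np.int64(89)), (np.int64(-10), np.int64(-8), np.int64(88)), (np.int64(2), np.int64(-5), np.int64(70)), (np.int64(49), np.int64(-1), np.int64(-2)), (np.int64(48), np.int64(3), np.int64(-1)), (np.int64(48), np.int64(7), np.int64(-2)), (np.int64(1), np.int64(4), np.int64(70)), (np.int64(-5), np.int64(6), np.int64(79)), (np.int64(-10), np.int64(7), np.int64(87)), (np.int64(-11), np.int64(9), np.int64(87))]
```

View pics/w4z.png

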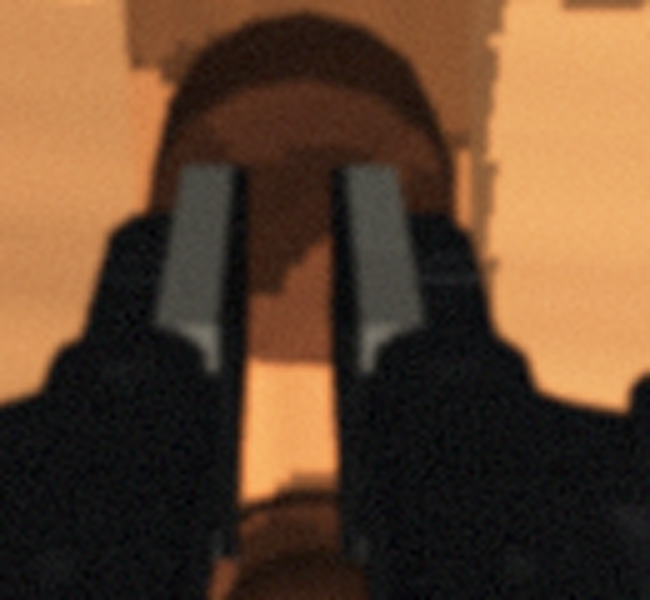

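```bash
python3 - <<'E'
from h import *
import pickle
def prof(o,c):
    f=K(c); rz=c["range_z"]; vv,uu=np.mgrid[0:384,0:512]
    d=np.stack([(uu-c["cx"])/f,(vv-c["cy"])/f,np.ones_like(uu)],-1)*rz[...,None]
    Tt=np.array(c["T_tool_cam"]); W=d@Tt[:3,:3].T+Tt[:3,3]
    return W
for n in ("w2","w3",None):
    if n: o,c=pickle.load(open(f"pics/{n}.pkl","rb"))
    else: o=get_obs(); c=camera("wrist")
    W=prof(o,c); m=(np.abs(W[...,0]+0.010)<.004)&(W[...,1]>-.09)&(W[...,1]<-0.0275)&(np.abs(W[...,2])<.06)&(c["range_z"]>0)
    print(n,o["grip_width"],o["position"])
    for s in (-1,1):
        q=W[m&(W[...,2]*s>0)]; 
        if len(q): print(" tip tool y max",np.sort(q[:,1])[-8:].round(4), "z at", q[np.argsort(q[:,1])[-8:],2].round(4))
E
```

```text
w2 1.0015119247979525 [0.44375374 0.23328135 0.16781573]
 tip tool y max [-0.0488 -0.0487 -0.0485 -0.0483 -0.0474 -0.0473 -0.0468 -0.0466] z at [-0.0429 -0.0425 -0.0424 -0.0426 -0.0428 -0.0428 -0.0426 -0.0427]
 tip tool y max [-0.0488 -0.0482 -0.0482 -0.0481 -0.0473 -0.0472 -0.0469 -0.046 ] z at [0.0428 0.0429 0.0426 0.0426 0.0428 0.0428 0.0425 0.0428]
w3 0.29940020698613395 [0.45162349 0.22111281 0.03248765]
 tip tool y max [-0.0362 -0.036  -0.036  -0.0357 -0.0351 -0.0344 -0.0337 -0.0336] z at [-0.0136 -0.0172 -0.0157 -0.0162 -0.0128 -0.0128 -0.0128 -0.0129]
 tip tool y max [-0.0365 -0.0363 -0.0362 -0.0362 -0.0361 -0.0346 -0.0333 -0.0332] z at [0.0182 0.0131 0.0167 0.0172 0.0157 0.0128 0.0129 0.0129]
None 0.10033338968875957 [0.45129644 0.22089243 0.03190024]
 tip tool y max [-0.037  -0.0369 -0.0368 -0.0365 -0.0364 -0.0282 -0.0277 -0.0276] z at [-0.009  -0.0095 -0.0105 -0.0074 -0.01   -0.0046 -0.0024 -0.0112]
 tip tool y max [-0.0364 -0.0363 -0.0361 -0.036  -0.0281 -0.028  -0.0276 -0.0275] z at [0.0064 0.0069 0.0085 0.0105 0.0062 0.0019 0.0013 0.0084]
```

{"name": "send_rows", "arguments": {
  "motion": [
    [100,0,0,0,0,0,0],
    [100,0,0,0,0,0,0],
    [100,0,0,0,0,0,0],
    [100,0,0,0,0,0,0],
    [100,0,0,0,0,0,0],
    [100,0.001,0.015,0.002,0,0,0],
    [100,0.001,0.033,0.002,0,0,0],
    [100,0.001,0.033,0.002,0,0,0],
    [100,0.001,0.033,0.002,0,0,0]
  ],
  "squeeze": 30
}}

```text
clock: 4.05
position: [0.4515, 0.2225, -0.0015]
ee_rot: [0.707, 0.03, -0.031, -0.706]
ft_force: [-0.7, 0.1, -0.2]
grip_width: 1.005
```

{"name": "send_rows", "arguments": {
  "motion": [
    [60,0,0,0,0,0,0],
    [20,0,0,0,0,0,0],
    [20,0,0,0,0,0,0],
    [20,0,0,0,0,0,0],
    [20,0,0,0,0,0,0],
    [20,0,0,0,0,0,0]
  ],
  "squeeze": 30
}}

```text
clock: 4.55
position: [0.4525, 0.2232, -0.0003]
ee_rot: [-0.706, -0.031, 0.031, 0.707]
ft_force: [-1.3, -0.9, 5.6]
grip_width: 0.413
```

```bash
python3 - <<'E'
from h import *
plan([0.452,0.2222,0.0],95)
c=camera("wrist"); save(c,"w5.png")
E
```

```text
clk 4.55 pos [ 4.525e-01  2.232e-01 -3.000e-04] jaw 95.0 grip 0.413 F [-1.3 -0.9  5.6] T [-0.14   0.368  0.048] q [-0.74  0.28  0.22  1.99 -0.08  0.87  1.18]
tooly [ 0.001  0.001 -1.   ] -> shift [-0.0006 -0.0003 -0.001 ] turn [-0.0006 -0.0001  0.0008] dist 0.001 rows 0.0
```

View pics/w5.png

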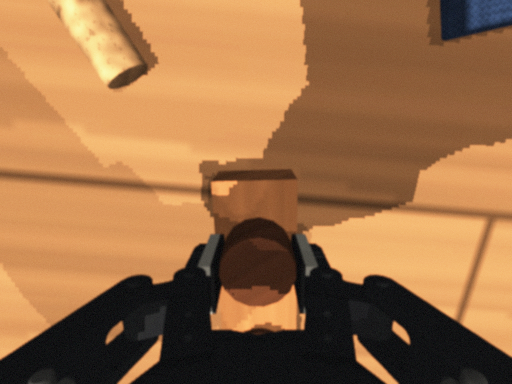

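{"name": "send_rows", "arguments": {
  "motion": [
    [20,0,-0.02,0,0,0,0],
    [20,0,-0.05,0,0,0,0],
    [20,0,-0.09,0,0,0,0],
    [20,0,-0.13,0,0,0,0],
    [20,0,-0.16,0,0,0,0],
    [20,0,-0.16,0,0,0,0]
  ]
}}

```text
clock: 5.1
position: [0.4551, 0.2246, 0.1657]
ee_rot: [-0.704, -0.034, 0.028, 0.708]
ft_force: [0.5, 0.8, 0.2]
grip_width: 0.409
```

```bash
python3 - <<'E'
from h import *
d=np.load("pics/top0.npz"); c={k:d[k] for k in d}; T=T_wc(c)
print(onplane(c,T,370,252,.235),onplane(c,T,346,249,.05),depthpt(c,T,370,252), depthpt(c,T,350,250))
plan([0.500,-0.137,0.13],-17.4); plan([0.522,-0.070,0.13],-17.4)
c=camera("wrist"); save(c,"w6.png")
E
```

```text
[ 0.29767178 -0.33410855  0.235     ] [ 0.30169691 -0.31373694  0.05      ] [ 0.2976606  -0.33429933  0.23438599] [ 0.30032563 -0.30061861  0.15020005]
clk 5.1 pos [0.4551 0.2246 0.1657] jaw 95.0 grip 0.409 F [0.5 0.8 0.2] T [ 0.023  0.006 -0.02 ] q [-0.77  0.08  0.23  1.83 -0.02  1.22  1.13]
tooly [ 0.008  0.006 -1.   ] -> shift [ 0.0131  0.0339 -0.3643] turn [ 5.0000e-04 -1.1803e+00  1.0700e-02] dist 0.366 rows 9.4
clk 5.1 pos [0.4551 0.2246 0.1657] jaw 95.0 grip 0.409 F [0.5 0.8 0.2] T [ 0.023  0.006 -0.02 ] q [-0.77  0.08  0.23  1.83 -0.02  1.22  1.13]
tooly [ 0.008  0.006 -1.   ] -> shift [ 0.0408  0.0345 -0.2995] turn [ 5.0000e-04 -1.1803e+00  1.0700e-02] dist 0.304 rows 9.4
```

View pics/w6.png

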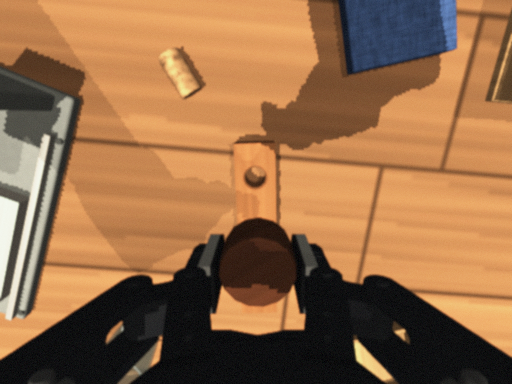

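{"name": "send_rows", "arguments": {
  "motion": [
    [20,0.002,0,-0.03,0,0.12,0],
    [20,0.004,0,-0.07,0,0.24,0],
    [20,0.006,0,-0.11,0,0.36,0],
    [20,0.008,0,-0.15,0,0.48,0],
    [20,0.01,0,-0.19,0,0.6,0],
    [20,0.012,0,-0.23,0,0.72,0],
    [20,0.013,0,-0.27,0,0.84,0],
    [20,0.013,0,-0.31,0,0.96,0],
    [20,0.013,0,-0.35,0,1.08,0],
    [20,0.013,0,-0.364,0,1.2,0]
  ]
}}

```text
clock: 5.98
position: [0.4955, -0.1447, 0.1584]
ee_rot: [0.599, -0.377, 0.377, -0.597]
ft_force: [-0.4, -0.2, -0.2]
grip_width: 0.412
```

```bash
python3 - <<'E'
from h import *
plan([0.500,-0.137,0.15],-17.4)
E
```

```text
clk 5.9833 pos [ 0.4955 -0.1447  0.1584] jaw 25.6 grip 0.412 F [-0.4 -0.2 -0.2] T [-0.017 -0.015  0.016] q [-0.38  0.12  0.63  1.83 -0.07  1.21  0.71]
tooly [-0.001 -0.002 -1.   ] -> shift [-0.0051  0.0084  0.0074] turn [7.000e-04 7.496e-01 1.900e-03] dist 0.012 rows 6.0
```

{"name": "send_rows", "arguments": {
  "motion": [
    [20,-0.005,0.005,0.007,0,0.12,0],
    [20,-0.005,0.005,0.007,0,0.24,0],
    [20,-0.005,0.005,0.007,0,0.36,0],
    [20,-0.005,0.005,0.007,0,0.48,0],
    [20,-0.005,0.005,0.007,0,0.6,0],
    [20,-0.005,0.005,0.007,0,0.72,0],
    [20,-0.005,0.005,0.007,0,0.75,0],
    [20,-0.005,0.005,0.007,0,0.75,0],
    [20,-0.005,0.005,0.007,0,0.75,0],
    [20,-0.005,0.005,0.007,0,0.75,0]
  ]
}}

```text
clock: 6.82
position: [0.5006, -0.1309, 0.1535]
ee_rot: [-0.423, 0.567, -0.567, 0.422]
ft_force: [-0.5, 0.6, -0.8]
grip_width: 0.407
```

```bash
python3 - <<'E'
from h import *
plan([0.500,-0.137,0.15],-17.4)
o=get_obs();c=camera("wrist"); save(c,"w7.png"); import pickle; pickle.dump((o,c),open("pics/w7.pkl","wb"))
E
```

```text
clk 6.8167 pos [ 0.5006 -0.1309  0.1535] jaw -16.6 grip 0.407 F [-0.5  0.6 -0.8] T [ 0.038 -0.008  0.018] q [-0.45  0.13  0.67  1.83 -0.09  1.2  -0.04]
tooly [-0.001  0.    -1.   ] -> shift [0.006  0.0035 0.0012] turn [0.0007 0.0133 0.0002] dist 0.007 rows 0.2
```

View pics/w7.png

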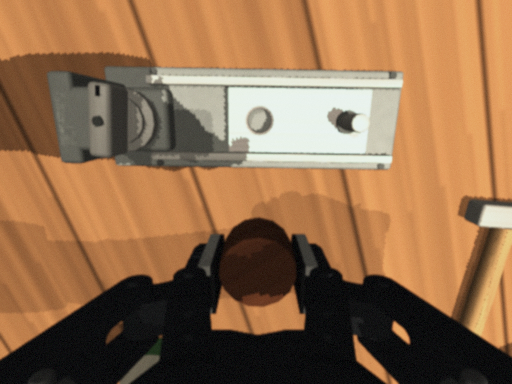

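```bash
python3 - <<'E'
from h import *
import pickle
o,c=pickle.load(open("pics/w7.pkl","rb")); T=T_wc(c,o); im=c["pixels"]
x=cv2.resize(im[50:190,40:240][:,:,::-1],None,fx=4,fy=4,interpolation=cv2.INTER_CUBIC); cv2.imwrite("pics/w7a.png",x)
x=cv2.resize(im[60:180,220:410][:,:,::-1],None,fx=4,fy=4,interpolation=cv2.INTER_CUBIC); cv2.imwrite("pics/w7b.png",x)
for nm,u,v,z in [("nest",260,121,.036),("c1",403,72,.016),("c2",390,168,.016),("headtop",258,265,.5)]: print(nm,onplane(c,T,u,v,z).round(4),depthpt(c,T,u,v).round(4))
E
```

```text
nest [ 0.5231 -0.0704  0.036 ] [ 0.5231 -0.0707  0.0174]
c1 [ 0.6728 -0.0665  0.016 ] [ 6.804e-01 -6.660e-02  3.000e-04]
c2 [ 0.6441 -0.1586  0.016 ] [ 0.6508 -0.1637 -0.001 ]
headtop [0.5489 0.0256 0.5   ] [ 0.5039 -0.1265  0.2113]
```

View pics/w7a.png

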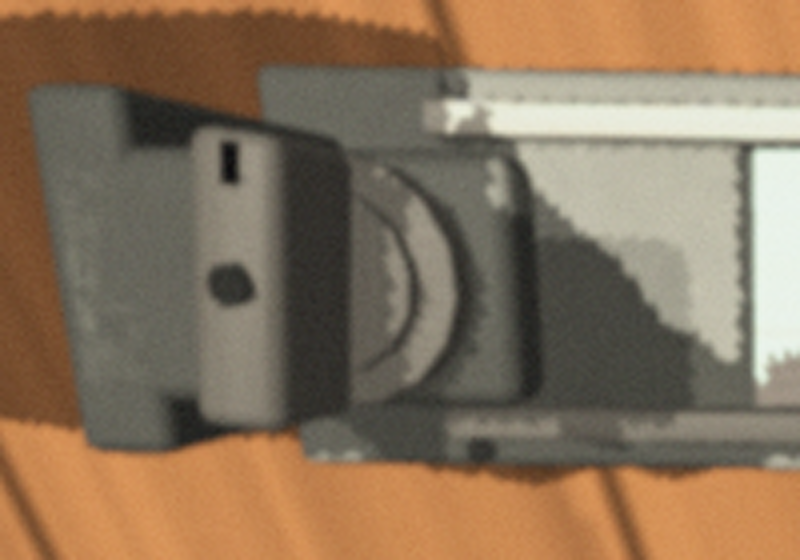

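View pics/w7b.png

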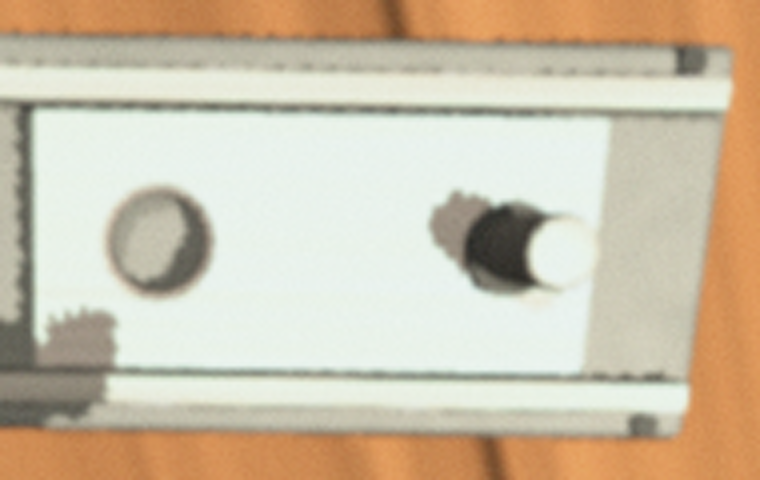

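```bash
python3 - <<'E'
from h import *
import pickle
o,c=pickle.load(open("pics/w7.pkl","rb")); T=T_wc(c,o); im=c["pixels"]; f=K(c)
g=cv2.cvtColor(im,cv2.COLOR_RGB2HSV)
print(im[230:320:6,258].tolist())
x=cv2.resize(im[200:330,190:330][:,:,::-1],None,fx=4,fy=4,interpolation=cv2.INTER_CUBIC); cv2.imwrite("pics/w7c.png",x)
Tt=np.array(c["T_tool_cam"])
rz=c["range_z"]; vv,uu=np.mgrid[0:384,0:512]
d=np.stack([(uu-c["cx"])/f,(vv-c["cy"])/f,np.ones_like(uu)],-1)*rz[...,None]
W=d@Tt[:3,:3].T+Tt[:3,3]
m=(np.abs(W[...,1]+.058)<.003)&(np.abs(W[...,0])<.03)&(np.abs(W[...,2])<.018)
q=W[m]; print(len(q),q.min(0),q.max(0),np.median(q[:,1])); (a,b),r=cv2.minEnclosingCircle(q[:,[0,2]].astype(np.float32)); print(a,b,r)
E
```

```text
[[30, 15, 4], [41, 24, 17], [62, 33, 21], [64, 36, 25], [43, 24, 15], [43, 26, 16], [44, 21, 13], [50, 27, 15], [46, 24, 14], [47, 25, 17], [47, 28, 19], [99, 57, 31], [108, 60, 37], [201, 135, 82], [207, 141, 87]]
4442 [-0.01938458 -0.06096043 -0.01794452] [ 0.01684676 -0.0550152   0.01796877] -0.058322853302535956
-0.0021343263797461987 -0.0006483728066086769 0.020066779106855392
```

View pics/w7c.png

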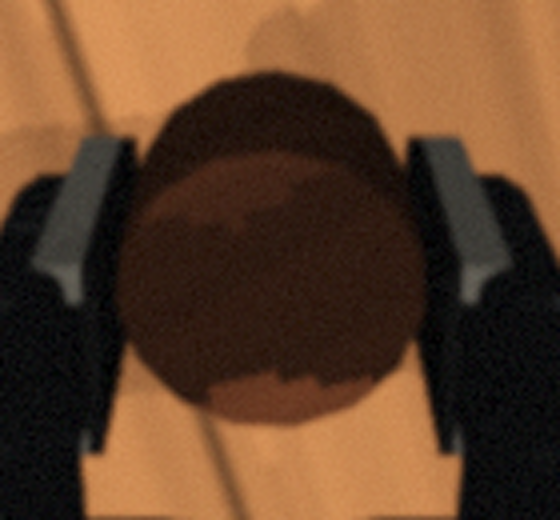

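```bash
python3 - <<'E'
from h import *
plan([0.5227,-0.0715,0.06],-17.4)
E
```

```text
clk 6.8667 pos [ 0.5006 -0.1309  0.1536] jaw -16.7 grip 0.41 F [-0.6  0.1  0.2] T [ 0.035 -0.014 -0.007] q [-0.45  0.13  0.67  1.83 -0.09  1.2  -0.04]
tooly [-0.  0. -1.] -> shift [-0.0633  0.0936  0.0042] turn [0.0005 0.013  0.0001] dist 0.113 rows 2.7
```

{"name": "send_rows", "arguments": {
  "motion": [
    [20,-0.03,0.01,0.002,0,0.013,0],
    [20,-0.055,0.03,0.004,0,0.013,0],
    [20,-0.063,0.06,0.004,0,0.013,0],
    [20,-0.063,0.08,0.004,0,0.013,0],
    [20,-0.063,0.094,0.004,0,0.013,0],
    [20,-0.063,0.094,0.004,0,0.013,0],
    [20,-0.063,0.094,0.004,0,0.013,0],
    [20,-0.063,0.094,0.004,0,0.013,0]
  ]
}}

```text
clock: 7.53
position: [0.5234, -0.0721, 0.0609]
ee_rot: [0.418, -0.57, 0.57, -0.419]
ft_force: [0.1, 0.9, -0.1]
grip_width: 0.41
```

```bash
python3 - <<'E'
from h import *
plan([0.5227,-0.0715,0.006],-17.4)
c=camera("wrist"); save(c,"w8.png")
E
```

```text
clk 7.5333 pos [ 0.5234 -0.0721  0.0609] jaw -17.5 grip 0.41 F [ 0.1  0.9 -0.1] T [-0.041 -0.077 -0.024] q [-0.48  0.27  0.61  1.91 -0.18  1.02 -0.1 ]
tooly [ 0.001  0.    -1.   ] -> shift [-0.0003  0.0549 -0.0009] turn [-0.0011 -0.0014 -0.0004] dist 0.055 rows 1.3
```

View pics/w8.png

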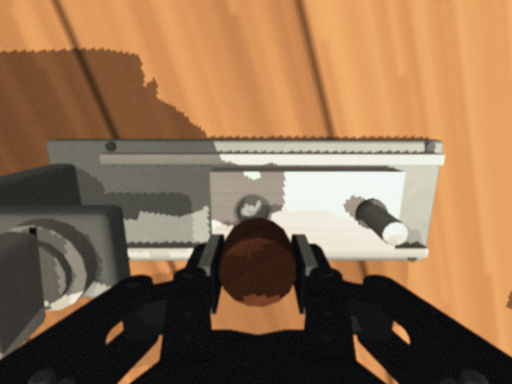

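```bash
python3 - <<'E'
from h import *
o=get_obs();c=camera("wrist"); T=T_wc(c,o); im=c["pixels"]
x=cv2.resize(im[160:260,200:320][:,:,::-1],None,fx=6,fy=6,interpolation=cv2.INTER_CUBIC); cv2.imwrite("pics/w8z.png",x)
for v in range(190,228,3): print(v,[int(k) for k in im[v,228:284:3,1]])
f=K(c); Tt=np.array(c["T_tool_cam"]); rz=c["range_z"]; vv,uu=np.mgrid[0:384,0:512]
d=np.stack([(uu-c["cx"])/f,(vv-c["cy"])/f,np.ones_like(uu)],-1)*rz[...,None]
W=d@Tt[:3,:3].T+Tt[:3,3]; q=W[(W[...,1]<-.06)&(rz>0)]; 
for a in range(60,170,10):
    s=q[(q[:,1]<-a/1000)&(q[:,1]>-(a+10)/1000)]; print(a,len(s),s[:,2].min().round(3) if len(s) else '',s[:,2].max().round(3) if len(s) else '')
E
```

```text
190 [162, 161, 156, 159, 159, 162, 159, 159, 154, 162, 159, 159, 159, 159, 156, 159, 158, 157, 170]
193 [154, 155, 156, 156, 151, 150, 149, 147, 145, 147, 151, 152, 151, 152, 150, 150, 152, 155, 154]
196 [155, 157, 152, 158, 152, 139, 111, 106, 108, 107, 111, 137, 151, 153, 155, 152, 156, 157, 183]
199 [159, 154, 156, 154, 117, 89, 104, 105, 102, 109, 113, 128, 120, 151, 154, 153, 154, 154, 166]
202 [154, 157, 157, 121, 85, 88, 104, 104, 105, 107, 194, 140, 109, 121, 152, 151, 146, 155, 153]
205 [154, 154, 144, 100, 78, 109, 181, 143, 167, 193, 186, 109, 85, 87, 118, 115, 121, 133, 173]
208 [154, 152, 127, 75, 101, 160, 193, 191, 193, 191, 141, 88, 78, 73, 96, 110, 111, 109, 221]
211 [155, 153, 118, 71, 123, 193, 190, 175, 179, 161, 97, 78, 78, 66, 121, 114, 154, 208, 234]
214 [154, 153, 127, 78, 86, 165, 188, 169, 155, 110, 80, 78, 68, 67, 149, 233, 233, 232, 233]
217 [157, 160, 138, 107, 64, 79, 81, 86, 71, 58, 49, 56, 59, 97, 166, 235, 238, 236, 235]
220 [131, 144, 143, 106, 77, 59, 35, 26, 23, 20, 27, 21, 23, 36, 117, 202, 234, 232, 235]
223 [110, 114, 113, 91, 46, 20, 23, 20, 25, 24, 20, 22, 20, 15, 16, 30, 169, 233, 236]
226 [185, 210, 73, 24, 17, 22, 20, 23, 25, 17, 21, 22, 21, 22, 16, 22, 19, 119, 229]
60 3175 -0.102 0.033
70 3749 -0.099 0.05
80 6612 -0.095 0.054
90 5181 -0.054 0.058
100 8054 -0.058 0.062
110 11430 -0.062 0.064
120 6753 -0.059 0.061
130 738 -0.019 0.022
140 0  
150 0  
160 0
```

View pics/w8z.png

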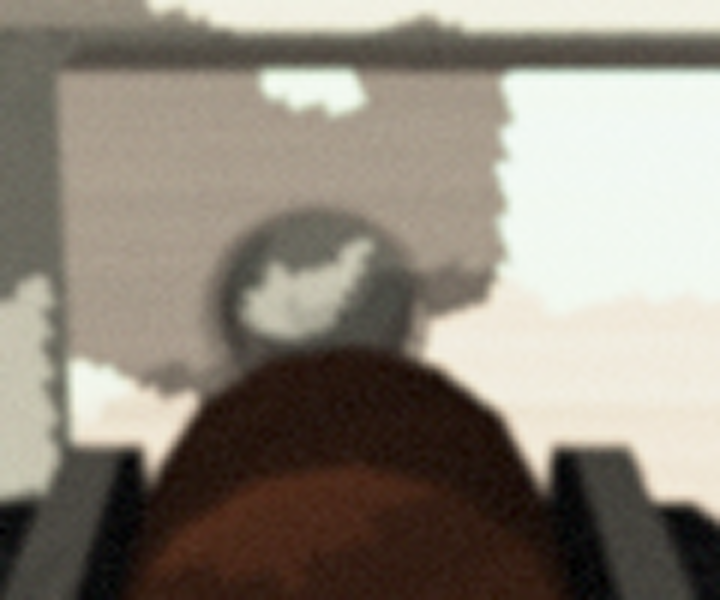

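```bash
python3 - <<'E'
from h import *
o=get_obs();c=camera("wrist"); T=T_wc(c,o)
print(o["position"],onplane(c,T,252.3,210.6,.036),onplane(c,T,252.3,194.7,.036),onplane(c,T,236,211,.036),onplane(c,T,269,211,.036))
plan([0.5227,-0.0715,0.006],-17.4)
E
```

```text
[ 0.52363435 -0.0719231   0.06109412] [ 0.52275301 -0.06808571  0.036     ] [ 0.52640674 -0.05673444  0.036     ] [ 0.51140813 -0.06480353  0.036     ] [ 0.53419046 -0.07203683  0.036     ]
clk 7.6833 pos [ 0.5236 -0.0719  0.061 ] jaw -17.5 grip 0.407 F [-0.  -0.1 -0.2] T [-0.016  0.037 -0.045] q [-0.48  0.27  0.61  1.91 -0.18  1.02 -0.1 ]
tooly [ 0.002  0.    -1.   ] -> shift [-0.     0.055 -0.001] turn [-0.0017 -0.0014 -0.001 ] dist 0.055 rows 1.3
```

{"name": "send_rows", "arguments": {
  "motion": [
    [20,-0.0015,0.01,-0.0015,0,0,0],
    [20,-0.0015,0.025,-0.0015,0,0,0],
    [20,-0.0015,0.03,-0.0015,0,0,0],
    [20,-0.0015,0.035,-0.0015,0,0,0],
    [20,-0.0015,0.04,-0.0015,0,0,0],
    [20,-0.0015,0.04,-0.0015,0,0,0]
  ]
}}

```text
clock: 8.18
position: [0.5214, -0.0699, 0.0192]
ee_rot: [-0.419, 0.57, -0.57, 0.418]
ft_force: [-1.1, 0.0, -0.3]
grip_width: 0.41
```

```bash
python3 - <<'E'
from h import *
plan([0.5225,-0.0702,0.006],-17.4)
E
```

```text
clk 8.1833 pos [ 0.5214 -0.0699  0.0192] jaw -17.5 grip 0.41 F [-1.1  0.  -0.3] T [ 0.056  0.044 -0.068] q [-0.47  0.33  0.59  1.94 -0.23  0.93 -0.07]
tooly [-0.001 -0.    -1.   ] -> shift [0.     0.0132 0.0011] turn [ 0.0009 -0.0013  0.0004] dist 0.013 rows 0.3
```

{"name": "send_rows", "arguments": {
  "motion": [
    [20,0,0.004,0.0005,0,0,0],
    [20,0,0.008,0.0005,0,0,0],
    [20,0,0.011,0.0005,0,0,0],
    [20,0,0.0125,0.0005,0,0,0],
    [20,0,0.0125,0.0005,0,0,0]
  ]
}}

```text
clock: 8.6
position: [0.5222, -0.07, 0.007]
ee_rot: [-0.418, 0.57, -0.57, 0.418]
ft_force: [-0.8, 0.3, 0.7]
grip_width: 0.412
```

{"name": "send_rows", "arguments": {
  "motion": [
    [60,0,0,0,0,0,0],
    [60,0,0,0,0,0,0],
    [60,0,0,0,0,0,0],
    [60,0,-0.02,0,0,0,0],
    [60,0,-0.05,0,0,0,0],
    [60,0,-0.08,0,0,0,0],
    [60,0,-0.08,0,0,0,0],
    [60,0,-0.08,0,0,0,0]
  ]
}}

```text
clock: 9.27
position: [0.5236, -0.0699, 0.089]
ee_rot: [0.417, -0.57, 0.571, -0.42]
ft_force: [-0.7, -0.3, -0.4]
grip_width: 0.601
```

```bash
python3 - <<'E'
from h import *
import pickle
plan([0.63,-0.1045,0.087],-17.4)
o=get_obs();c=camera("wrist"); save(c,"w9.png"); pickle.dump((o,c),open("pics/w9.pkl","wb"))
c2=camera("scene"); cv2.imwrite("pics/s9.png",cv2.resize(c2["pixels"][140:260,170:310][:,:,::-1],None,fx=4,fy=4,interpolation=cv2.INTER_CUBIC))
E
```

```text
clk 9.2667 pos [ 0.5236 -0.0699  0.089 ] jaw -17.5 grip 0.601 F [-0.7 -0.3 -0.4] T [ 0.013  0.065 -0.011] q [-0.5   0.23  0.63  1.88 -0.16  1.07 -0.12]
tooly [ 0.004  0.001 -1.   ] -> shift [0.0011 0.0024 0.1118] turn [-0.0032 -0.0011 -0.002 ] dist 0.112 rows 2.7
```

View pics/w9.png

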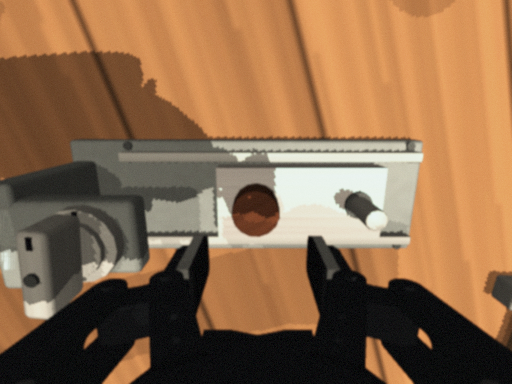

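View pics/s9.png

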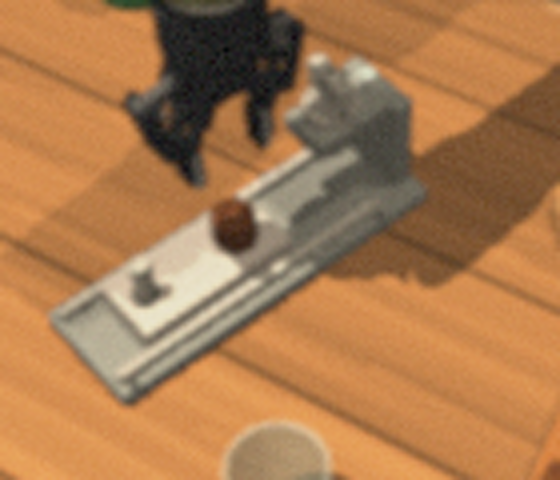

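```bash
python3 - <<'E'
from h import *
import pickle
o,c=pickle.load(open("pics/w9.pkl","rb")); T=T_wc(c,o); im=c["pixels"]
for n,u,v,z in [("stop",256,216,.064),("stop",250,212,.064),("post",376,218,.076),("pin",31,279,.152),("line",28,243,.15),("c1",422,142,.016),("c2",410,247,.016)]: print(n,onplane(c,T,u,v,z).round(4),depthpt(c,T,u,v).round(4))
x=cv2.resize(im[150:330,0:170][:,:,::-1],None,fx=3.3,fy=3.3,interpolation=cv2.INTER_CUBIC); cv2.imwrite("pics/w9z.png",x)
x=cv2.resize(im[170:260,210:410][:,:,::-1],None,fx=4,fy=4,interpolation=cv2.INTER_CUBIC); cv2.imwrite("pics/w9y.png",x)
E
```

```text
stop [ 0.5241 -0.0708  0.064 ] [ 0.5241 -0.0707  0.0641]
stop [ 0.5209 -0.0665  0.064 ] [ 0.521  -0.0663  0.0647]
post [ 0.6035 -0.0931  0.076 ] [ 0.6033 -0.0928  0.0766]
pin [ 0.4318 -0.0395  0.152 ] [ 0.4319 -0.0394  0.1521]
line [ 0.4372 -0.0244  0.15  ] [ 0.4374 -0.0244  0.1502]
c1 [ 0.6723 -0.0663  0.016 ] [ 0.6732 -0.0667  0.0143]
c2 [ 0.6466 -0.1593  0.016 ] [ 6.531e-01 -1.693e-01  1.000e-04]
```

View pics/w9y.png

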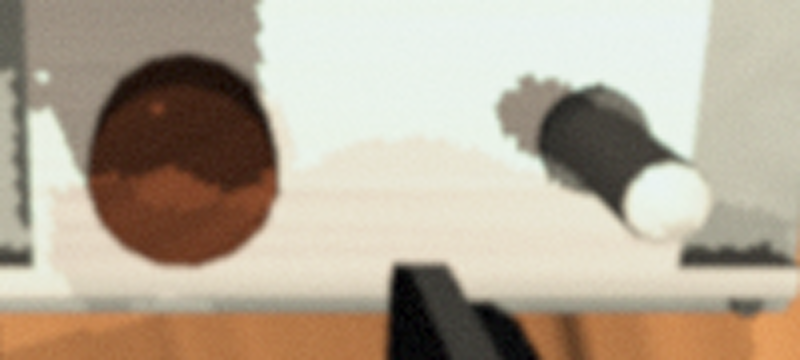

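View pics/w9z.png

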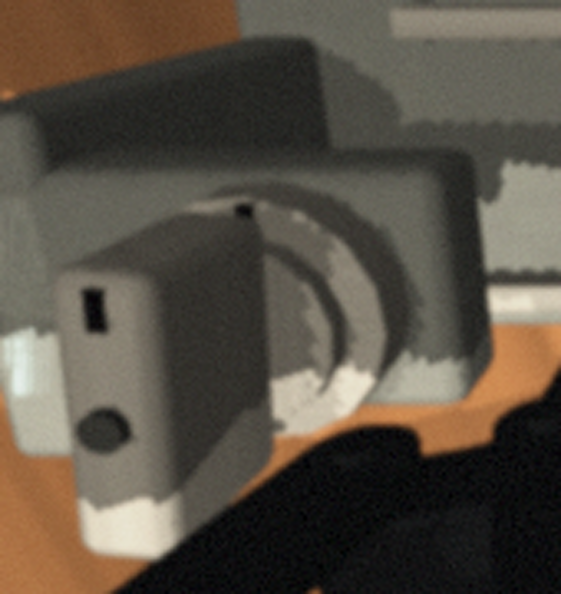

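{"name": "send_rows", "arguments": {
  "motion": [
    [30,0,0,0.04,0,0,0],
    [0,0,0,0.08,0,0,0],
    [0,0,0,0.11,0,0,0],
    [0,0,0,0.129,0,0,0],
    [0,0,0.02,0.129,0,0,0],
    [0,0,0.05,0.129,0,0,0],
    [0,0,0.071,0.129,0,0,0],
    [0,0,0.071,0.129,0,0,0],
    [0,0,0.071,0.129,0,0,0]
  ]
}}

```text
clock: 10.12
position: [0.6439, -0.1088, 0.0146]
ee_rot: [-0.419, 0.571, -0.569, 0.417]
ft_force: [0.2, -0.4, 0.0]
grip_width: 0.002
```

```bash
python3 - <<'E'
from h import *
import pickle
plan([0.532,-0.0709,0.018],-17.4)
o=get_obs();c=camera("wrist"); save(c,"w10.png"); 
E
```

```text
clk 10.1167 pos [ 0.6439 -0.1088  0.0146] jaw -17.5 grip 0.002 F [ 0.2 -0.4  0. ] T [ 0.037 -0.019  0.012] q [-0.32  0.61  0.57  1.59 -0.36  1.05  0.04]
tooly [-0.004 -0.    -1.   ] -> shift [-0.0025 -0.0029 -0.1181] turn [ 0.0037 -0.0016  0.0012] dist 0.118 rows 2.8
```

View pics/w10.png

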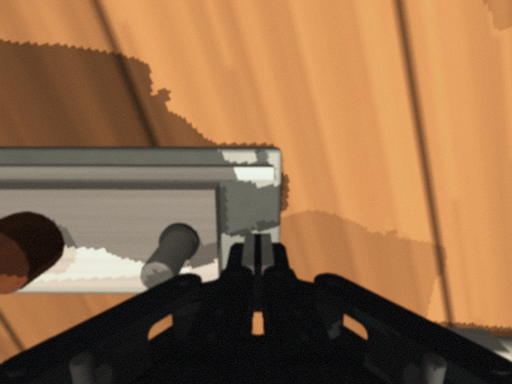

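{"name": "send_rows", "arguments": {
  "motion": [
    [0,-0.0005,-0.002,-0.012,0,0,0],
    [0,-0.001,-0.003,-0.025,0,0,0],
    [0,-0.0015,-0.003,-0.037,0,0,0],
    [0,-0.0015,-0.003,-0.049,0,0,0],
    [0,-0.002,-0.003,-0.061,0,0,0],
    [0,-0.002,-0.003,-0.073,0,0,0],
    [0,-0.002,-0.003,-0.085,0,0,0],
    [0,-0.002,-0.003,-0.095,0,0,0],
    [0,-0.0025,-0.003,-0.1,0,0,0],
    [0,-0.0025,-0.003,-0.1,0,0,0]
  ]
}}

```text
clock: 11.0
position: [0.5511, -0.0761, 0.0208]
ee_rot: [0.417, -0.57, 0.57, -0.419]
ft_force: [0.3, 0.3, -0.4]
grip_width: 0.001
```

```bash
python3 - <<'E'
from h import *
plan([0.532,-0.0709,0.018],-17.4)
o=get_obs();c=camera("wrist"); save(c,"w11.png"); 
E
```

```text
clk 11.0 pos [ 0.5511 -0.0761  0.0208] jaw -17.5 grip 0.001 F [ 0.3  0.3 -0.4] T [ 0.    -0.051  0.013] q [-0.45  0.4   0.61  1.86 -0.28  0.96 -0.03]
tooly [ 0.002  0.001 -1.   ] -> shift [ 0.0008  0.0028 -0.0198] turn [-0.0017 -0.0014 -0.0016] dist 0.02 rows 0.5
```

View pics/w11.png

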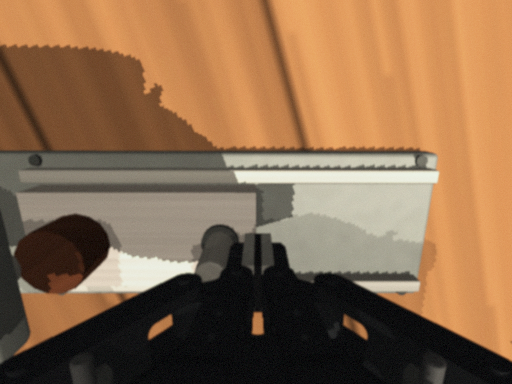

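{"name": "send_rows", "arguments": {
  "motion": [
    [0,0.0005,0.002,-0.005,0,0,0],
    [0,0.0005,0.002,-0.01,0,0,0],
    [0,0.0005,0.002,-0.015,0,0,0],
    [0,0.0005,0.002,-0.015,0,0,0]
  ]
}}

```text
clock: 11.38
position: [0.5354, -0.072, 0.0173]
ee_rot: [-0.418, 0.57, -0.57, 0.418]
ft_force: [0.3, 0.6, 0.7]
grip_width: 0.002
```

```bash
python3 - <<'E'
from h import *
plan([0.532,-0.0709,0.018],-17.4)
o=get_obs();c=camera("wrist"); save(c,"w12.png"); 
E
```

```text
clk 11.3833 pos [ 0.5354 -0.072   0.0173] jaw -17.5 grip 0.002 F [0.3 0.6 0.7] T [-0.077 -0.056 -0.062] q [-0.47  0.37  0.61  1.91 -0.26  0.94 -0.04]
tooly [-0.001  0.    -1.   ] -> shift [-0.     -0.0007 -0.0036] turn [ 0.0009 -0.0013 -0.0001] dist 0.004 rows 0.1
```

View pics/w12.png

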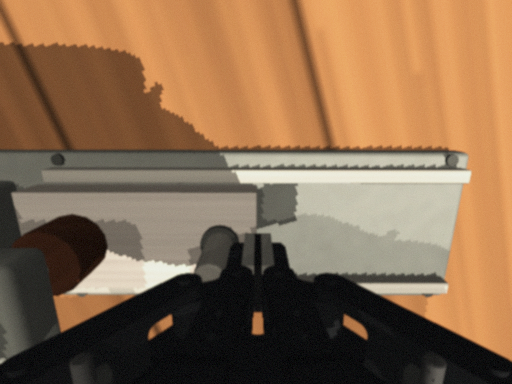

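{"name": "send_rows", "arguments": {
  "motion": [
    [0,0,0,-0.003,0,0,0],
    [0,0,0,-0.005,0,0,0],
    [0,0,0,-0.005,0,0,0]
  ]
}}

```text
clock: 11.68
position: [0.5314, -0.0708, 0.0174]
ee_rot: [0.418, -0.57, 0.57, -0.418]
ft_force: [1.9, 0.1, -0.5]
grip_width: -0.0
```

{"name": "send_rows", "arguments": {
  "motion": [
    [0,0,0,-0.002,0,0,0],
    [0,0,0,-0.004,0,0,0],
    [0,0,0,-0.004,0,0,0]
  ]
}}

```text
clock: 11.93
position: [0.5312, -0.0708, 0.0182]
ee_rot: [0.416, -0.568, 0.572, -0.42]
ft_force: [17.5, -5.4, -12.0]
grip_width: 0.001
```

```bash
python3 - <<'E'
from h import *
plan([0.532,-0.0709,0.018],-17.4)
o=get_obs();c=camera("wrist"); save(c,"w13.png"); 
E
```

```text
clk 11.9333 pos [ 0.5312 -0.0708  0.0182] jaw -17.5 grip 0.001 F [ 17.5  -5.4 -12. ] T [-1.15  -3.626  0.036] q [-0.48  0.36  0.61  1.92 -0.25  0.93 -0.05]
tooly [ 0.008 -0.002 -1.   ] -> shift [-0.0002  0.0002  0.0008] turn [-0.008  -0.0017 -0.    ] dist 0.001 rows 0.1
```

View pics/w13.png

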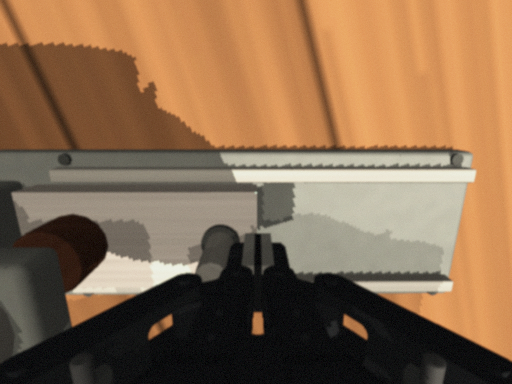

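{"name": "send_rows", "arguments": {
  "motion": [
    [0,0,0,0.012,0,0,0],
    [0,0,-0.02,0.02,0,0,0],
    [10,0,-0.06,0.02,0,0,0],
    [30,0,-0.1,0.02,0,0,0],
    [50,0,-0.14,0,0,0,0],
    [60,0,-0.17,-0.03,0,0,0],
    [60,0,-0.18,-0.06,0,0,0],
    [60,0,-0.18,-0.09,0,0,0],
    [60,0,-0.18,-0.1,0,0,0],
    [60,0,-0.18,-0.1,0,0,0]
  ]
}}

```text
clock: 12.82
position: [0.4304, -0.0387, 0.1976]
ee_rot: [-0.418, 0.57, -0.569, 0.419]
ft_force: [0.7, 0.3, 1.1]
grip_width: 0.596
```

{"name": "send_rows", "arguments": {
  "motion": [
    [60,0,0,0,0,0,0],
    [60,0,0,0,0,0,0]
  ]
}}

```text
clock: 12.98
position: [0.4327, -0.0399, 0.1973]
ee_rot: [0.418, -0.57, 0.57, -0.418]
ft_force: [-0.4, -0.9, 0.9]
grip_width: 0.597
```

```bash
python3 - <<'E'
from h import *
import pickle
plan([0.4318,-0.0395,0.098],-17.4)
o=get_obs();c=camera("wrist"); save(c,"w14.png"); pickle.dump((o,c),open("pics/w14.pkl","wb"))
E
```

```text
clk 12.9833 pos [ 0.4327 -0.0399  0.1973] jaw -17.5 grip 0.597 F [-0.4 -0.9  0.9] T [-0.015  0.003  0.011] q [-0.65 -0.15  0.59  1.96  0.09  1.31 -0.39]
tooly [-0. -0. -1.] -> shift [-0.0002  0.0993 -0.001 ] turn [ 0.0002 -0.0017  0.0003] dist 0.099 rows 2.4
```

View pics/w14.png

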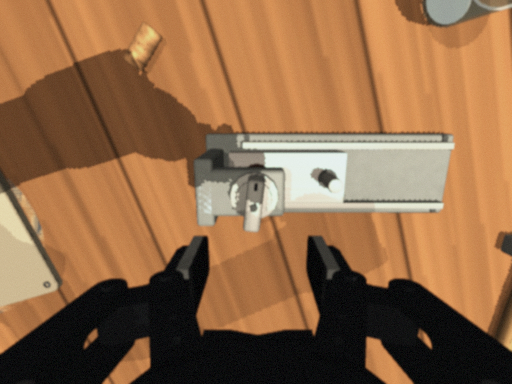

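```bash
python3 - <<'E'
from h import *
import pickle
o,c=pickle.load(open("pics/w14.pkl","rb")); im=c["pixels"]
x=cv2.resize(im[130:240,190:290][:,:,::-1],None,fx=5.4,fy=5.4,interpolation=cv2.INTER_CUBIC); cv2.imwrite("pics/w14z.png",x)
E
```

```text
(no output)
```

View pics/w14z.png

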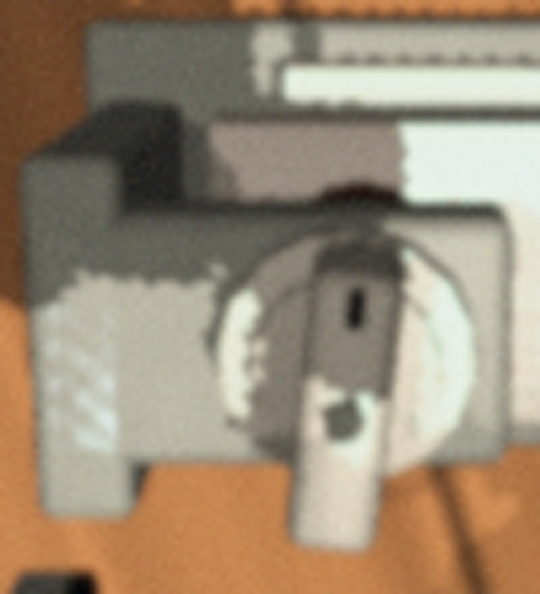

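```bash
python3 - <<'E'
from h import *
import pickle
o,c=pickle.load(open("pics/w14.pkl","rb")); T=T_wc(c,o)
g=lambda u,v,z: onplane(c,T,190+u/5.4-.4,130+v/5.4-.4,z)
A=[g(317,290,.15),g(292,525,.15),g(400,290,.15),g(376,530,.15)]
for a,b in ((0,1),(2,3)): d=A[a]-A[b]; print(A[a].round(4),A[b].round(4),np.degrees(np.arctan2(d[1],d[0])))
print("pin",g(345,418,.152),"mid",g(346,408,.15), depthpt(c,T,254,190))
print("ends",g(358,272,.15),g(334,545,.15))
E
```

```text
[ 0.4331 -0.0206  0.15  ] [ 0.4182 -0.0541  0.15  ] 66.00478694375651
[ 0.4446 -0.0243  0.15  ] [ 0.43   -0.0588  0.15  ] 67.17291391482236
pin [ 0.43122264 -0.03979665  0.152     ] mid [ 0.43162075 -0.03895896  0.15      ] [ 0.43571585 -0.02704709  0.15033819]
ends [ 0.43956262 -0.01988322  0.15      ] [ 0.42322733 -0.05915406  0.15      ]
```

```bash
python3 - <<'E'
from h import *
plan([0.4313,-0.0396,0.098],-23)
E
```

```text
clk 13.0333 pos [ 0.4328 -0.04    0.1972] jaw -17.5 grip 0.602 F [0.2 0.3 0.9] T [-0.031  0.024  0.003] q [-0.65 -0.15  0.59  1.96  0.09  1.31 -0.39]
tooly [-0.001 -0.001 -1.   ] -> shift [-0.      0.0992 -0.0015] turn [0.0003 0.0957 0.0008] dist 0.099 rows 2.4
```

{"name": "send_rows", "arguments": {
  "motion": [
    [60,0,0.02,-0.001,0,0.096,0],
    [60,0,0.04,-0.001,0,0.096,0],
    [60,0,0.06,-0.001,0,0.096,0],
    [60,0,0.08,-0.001,0,0.096,0],
    [60,0,0.08,-0.001,0,0.096,0],
    [60,0,0.08,-0.001,0,0.096,0]
  ]
}}

```text
clock: 13.53
position: [0.431, -0.0399, 0.1169]
ee_rot: [0.391, -0.59, 0.59, -0.389]
ft_force: [0.0, -0.2, 0.1]
grip_width: 0.6
```

```bash
python3 - <<'E'
from h import *
plan([0.4313,-0.0396,0.098],-23)
c=camera("wrist"); save(c,"w15.png")
E
```

```text
clk 13.5333 pos [ 0.431  -0.0399  0.1169] jaw -23.0 grip 0.6 F [ 0.  -0.2  0.1] T [ 0.029 -0.034  0.019] q [-0.64 -0.06  0.62  2.07  0.04  1.12 -0.45]
tooly [-0.003 -0.002 -1.   ] -> shift [-0.0005  0.0189  0.0001] turn [ 0.0017 -0.0004  0.0026] dist 0.019 rows 0.5
```

View pics/w15.png

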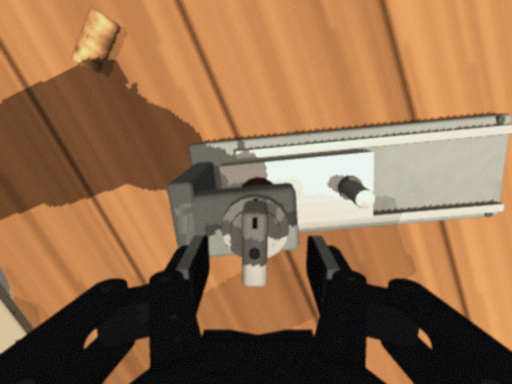

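{"name": "send_rows", "arguments": {
  "motion": [
    [60,0,0.01,0,0,0,0],
    [60,0,0.019,0,0,0,0],
    [60,0,0.019,0,0,0,0],
    [25,0,0.019,0,0,0,0],
    [5,0,0.019,0,0,0,0],
    [5,0,0.019,0,0,0,0],
    [5,0,0.019,0,0,0,0],
    [5,0,0.019,0,0,0,0],
    [5,0,0.019,0,0,0,0]
  ],
  "squeeze": 50
}}

```text
clock: 14.33
position: [0.4302, -0.0387, 0.0989]
ee_rot: [-0.391, 0.59, -0.589, 0.39]
ft_force: [-10.7, 1.4, 12.6]
grip_width: 0.148
```

```bash
python3 - <<'E'
from h import *
plan([0.4313,-0.0396,0.098],-23)
c=camera("wrist"); save(c,"w16.png")
E
```

```text
clk 14.3333 pos [ 0.4302 -0.0387  0.0989] jaw -23.0 grip 0.148 F [-10.7   1.4  12.6] T [ 0.468  2.236 -0.083] q [-0.64 -0.04  0.62  2.09  0.02  1.08 -0.43]
tooly [-0.003  0.001 -1.   ] -> shift [0.0004 0.0009 0.0014] turn [ 0.0029  0.0006 -0.0003] dist 0.002 rows 0.0
```

View pics/w16.png

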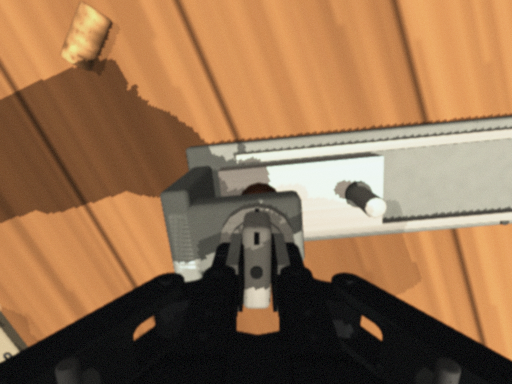

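{"name": "send_rows", "arguments": {
  "motion": [
    [5,0,-0.0015,-0.001,0,0,0],
    [5,0,-0.0015,-0.001,0,0,0],
    [5,0,-0.0015,-0.001,0,0,0]
  ]
}}

```text
clock: 14.63
position: [0.4299, -0.0387, 0.0993]
ee_rot: [-0.391, 0.59, -0.589, 0.39]
ft_force: [0.9, 2.6, -13.4]
grip_width: 0.148
```

```bash
python3 - <<'E'
from h import *
plan([0.4313,-0.0396,0.098],-23)
E
```

```text
clk 14.6333 pos [ 0.4299 -0.0387  0.0993] jaw -23.0 grip 0.148 F [  0.9   2.6 -13.4] T [ 0.555 -0.452 -0.067] q [-0.64 -0.04  0.62  2.1   0.03  1.08 -0.43]
tooly [-0.001  0.    -1.   ] -> shift [0.0003 0.0013 0.0017] turn [0.0009 0.0007 0.0001] dist 0.002 rows 0.1
```

{"name": "send_rows", "arguments": {
  "motion": [
    [5,0,0.0008,0,0,0,0],
    [5,0,0.0008,0,0,0.06,0],
    [5,0,0.0008,0,0,0.12,0],
    [5,0,0.0008,0,0,0.2,0],
    [5,0,0.0008,0,0,0.28,0],
    [5,0,0.0008,0,0,0.36,0],
    [5,0,0.0008,0,0,0.44,0],
    [5,0,0.0008,0,0,0.52,0],
    [5,0,0.0008,0,0,0.6,0]
  ]
}}

```text
clock: 15.38
position: [0.4309, -0.0395, 0.0993]
ee_rot: [0.197, -0.679, 0.679, -0.198]
ft_force: [2.4, -1.7, -7.4]
grip_width: 0.152
```

```bash
python3 - <<'E'
from h import *
plan([0.4313,-0.0396,0.098])
E
```

```text
clk 15.3833 pos [ 0.4309 -0.0395  0.0993] jaw -57.6 grip 0.152 F [ 2.4 -1.7 -7.4] T [-0.423 -0.641  0.063] q [-0.62 -0.04  0.61  2.09  0.03  1.08 -1.03]
tooly [ 0.001 -0.001 -1.   ] -> shift [-0.0003  0.0013  0.0003] turn [-0.0011  0.     -0.0004] dist 0.001 rows 0.0
```

{"name": "send_rows", "arguments": {
  "motion": [
    [5,0,0.0005,0,0,0.08,0],
    [5,0,0.0005,0,0,0.16,0],
    [5,0,0.0005,0,0,0.24,0],
    [5,0,0.0005,0,0,0.32,0],
    [5,0,0.0005,0,0,0.4,0],
    [5,0,0.0005,0,0,0.48,0],
    [5,0,0.0005,0,0,0.56,0],
    [5,0,0.0005,0,0,0.64,0]
  ]
}}

```text
clock: 16.05
position: [0.4313, -0.0407, 0.0992]
ee_rot: [-0.027, -0.706, 0.707, 0.026]
ft_force: [1.2, -6.6, -3.3]
grip_width: 0.147
```

```bash
python3 - <<'E'
from h import *
plan([0.4313,-0.0396,0.098])
E
```

```text
clk 16.05 pos [ 0.4313 -0.0407  0.0992] jaw -94.3 grip 0.147 F [ 1.2 -6.6 -3.3] T [-1.665 -0.217  0.096] q [-0.61 -0.04  0.59  2.09  0.03  1.08 -1.67]
tooly [ 0.002 -0.002 -1.   ] -> shift [ 0.0001  0.0012 -0.0011] turn [-0.0019  0.     -0.0018] dist 0.002 rows 0.0
```

{"name": "send_rows", "arguments": {
  "motion": [
    [5,0,0.0002,0.0006,0,0.06,0],
    [5,0,0.0002,0.0006,0,0.12,0],
    [5,0,0.0002,0.0006,0,0.18,0],
    [5,0,0.0002,0.0006,0,0.24,0],
    [5,0,0.0002,0.0006,0,0.3,0]
  ]
}}

```text
clock: 16.47
position: [0.4311, -0.0414, 0.0992]
ee_rot: [-0.132, -0.694, 0.695, 0.131]
ft_force: [-0.3, -7.0, 0.8]
grip_width: 0.153
```

```bash
python3 - <<'E'
from h import *
plan([0.4313,-0.0396,0.098])
E
```

```text
clk 16.4667 pos [ 0.4311 -0.0414  0.0992] jaw -111.4 grip 0.153 F [-0.3 -7.   0.8] T [-1.751  0.167  0.101] q [-0.6  -0.04  0.58  2.09  0.03  1.08 -1.97]
tooly [ 0.001 -0.002 -1.   ] -> shift [ 0.0005  0.0012 -0.0017] turn [-0.0014  0.     -0.002 ] dist 0.002 rows 0.1
```

{"name": "send_rows", "arguments": {
  "motion": [
    [5,0,0,0,0,0.05,0],
    [5,0,0,0,0,0.1,0],
    [5,0,0,0,0,0.15,0],
    [5,0,0,0,0,0.2,0]
  ]
}}

```text
clock: 16.8
position: [0.4309, -0.0418, 0.0991]
ee_rot: [-0.201, -0.677, 0.679, 0.2]
ft_force: [-1.3, -9.2, 2.1]
grip_width: 0.151
```

```bash
python3 - <<'E'
from h import *
plan([0.4313,-0.0396,0.098])
E
```

```text
clk 16.8 pos [ 0.4309 -0.0418  0.0991] jaw -122.9 grip 0.151 F [-1.3 -9.2  2.1] T [-2.042  0.442  0.095] q [-0.59 -0.04  0.58  2.09  0.03  1.08 -2.17]
tooly [ 0.001 -0.002 -1.   ] -> shift [ 0.0009  0.0011 -0.002 ] turn [-0.0016  0.     -0.0021] dist 0.003 rows 0.1
```

{"name": "send_rows", "arguments": {
  "motion": [
    [5,0,0,0.001,0,0.05,0],
    [5,0,0,0.001,0,0.1,0],
    [5,0,0,0.001,0,0.15,0],
    [5,0,0,0.001,0,0.2,0]
  ]
}}

```text
clock: 17.13
position: [0.4306, -0.0422, 0.0992]
ee_rot: [-0.267, -0.654, 0.655, 0.266]
ft_force: [-0.4, -7.1, 0.3]
grip_width: 0.149
```

```bash
python3 - <<'E'
from h import *
for i in range(1):
    plan([0.4313,-0.0396,0.098])
c=camera("wrist"); o=get_obs(); print(o["torque"],o["ft_force"]); save(c,"w17.png")
E
```

```text
clk 17.1333 pos [ 0.4306 -0.0422  0.0992] jaw -134.3 grip 0.149 F [-0.4 -7.1  0.3] T [-1.597  0.186  0.201] q [-0.59 -0.04  0.57  2.09  0.03  1.08 -2.37]
tooly [ 0.001 -0.002 -1.   ] -> shift [ 0.0013  0.0011 -0.0024] turn [-0.0005  0.     -0.0024] dist 0.003 rows 0.1
[-1.5660124   0.10777231  0.03571332] [-1.50359331 -5.58199836  0.2615804 ]
```

View pics/w17.png

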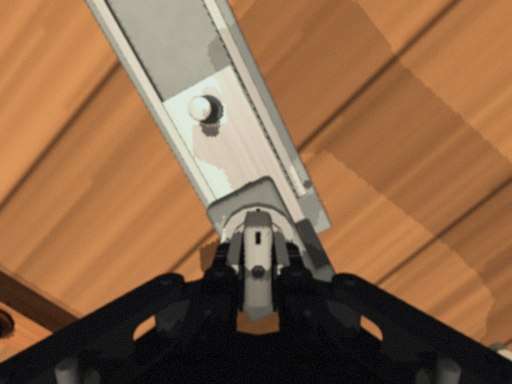

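{"name": "send_rows", "arguments": {
  "motion": [
    [20,0,0,0,0,0,0],
    [40,0,0,0,0,0,0],
    [60,0,0,0,0,0,0],
    [60,0,0,0,0,0,0],
    [60,0,-0.02,0,0,0,0],
    [60,0,-0.05,0,0,0,0],
    [60,0,-0.06,0,0,-0.1,0],
    [60,0,-0.06,0,0,-0.22,0],
    [60,0,-0.06,0,0,-0.34,0],
    [60,0,-0.06,0,0,-0.46,0]
  ]
}}

```text
clock: 18.02
position: [0.4301, -0.0401, 0.1588]
ee_rot: [0.107, 0.699, -0.699, -0.107]
ft_force: [0.6, 0.7, -0.2]
grip_width: 0.602
```

{"name": "send_rows", "arguments": {
  "motion": [
    [60,0,0,0,0,-0.12,0],
    [60,0,0,0,0,-0.24,0],
    [60,0,0,0,0,-0.36,0],
    [60,0,0,0,0,-0.48,0],
    [60,0,0,0,0,-0.6,0],
    [60,0,0,0,0,-0.72,0],
    [60,0,0,0,0,-0.84,0],
    [60,0,0,0,0,-0.96,0],
    [60,0,0,0,0,-1.08,0],
    [60,0,0,0,0,-1.2,0]
  ]
}}

```text
clock: 18.85
position: [0.4299, -0.0401, 0.1585]
ee_rot: [-0.306, 0.637, -0.637, 0.306]
ft_force: [0.0, 1.1, -0.5]
grip_width: 0.602
```

{"name": "send_rows", "arguments": {
  "motion": [
    [60,0,0,0,0,-0.12,0],
    [60,0,0,0,0,-0.24,0],
    [60,0,0,0,0,-0.36,0],
    [60,0,0,0,0,-0.48,0],
    [60,0,0,0,0,-0.6,0],
    [60,0,0,0,0,-0.72,0],
    [60,0,0,0,0,-0.84,0],
    [60,0,0,0,0,-0.96,0],
    [60,0,0,0,0,-1.08,0],
    [60,0,0,0,0,-1.2,0]
  ]
}}

```text
clock: 19.68
position: [0.43, -0.0401, 0.1585]
ee_rot: [-0.613, 0.353, -0.353, 0.613]
ft_force: [0.1, 0.4, -0.0]
grip_width: 0.597
```

```bash
python3 - <<'E'
from h import *
plan([0.4291,-0.0407,0.099],45.7)
E
```

```text
clk 19.6833 pos [ 0.43   -0.0401  0.1585] jaw 30.1 grip 0.597 F [ 0.1  0.4 -0. ] T [ 0.002  0.004 -0.009] q [-0.85 -0.16  0.78  2.03  0.12  1.23  0.42]
tooly [ 0.  0. -1.] -> shift [ 0.0001  0.0595 -0.0011] turn [-5.000e-04 -2.722e-01 -1.000e-04] dist 0.06 rows 2.2
```

{"name": "send_rows", "arguments": {
  "motion": [
    [60,0,0,-0.001,0,-0.12,0],
    [60,0,0,-0.001,0,-0.24,0],
    [60,0,0.01,-0.001,0,-0.272,0],
    [60,0,0.02,-0.001,0,-0.272,0],
    [60,0,0.02,-0.001,0,-0.272,0],
    [60,0,0.02,-0.001,0,-0.272,0]
  ]
}}

```text
clock: 20.18
position: [0.4285, -0.0409, 0.138]
ee_rot: [0.654, -0.27, 0.269, -0.654]
ft_force: [-0.1, 1.0, 0.1]
grip_width: 0.597
```

```bash
python3 - <<'E'
from h import *
plan([0.4291,-0.0407,0.099],45.7)
c=camera("wrist"); save(c,"w18.png")
E
```

```text
clk 20.1833 pos [ 0.4285 -0.0409  0.138 ] jaw 45.2 grip 0.597 F [-0.1  1.   0.1] T [-0.    -0.011  0.029] q [-0.88 -0.14  0.83  2.06  0.11  1.18  0.69]
tooly [-0.001 -0.    -1.   ] -> shift [0.0003 0.039  0.0006] turn [ 0.0012 -0.0082 -0.0006] dist 0.039 rows 0.9
```

View pics/w18.png

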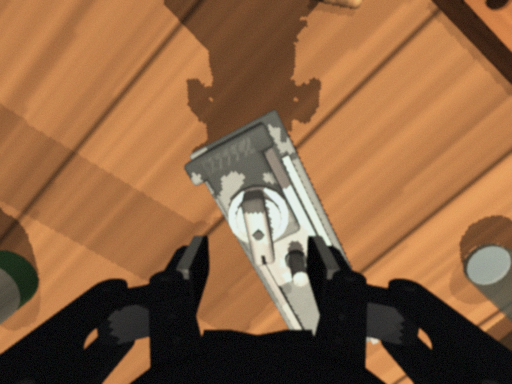

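```bash
python3 - <<'E'
from h import *
import pickle
o=get_obs();c=camera("wrist"); im=c["pixels"]; pickle.dump((o,c),open("pics/w19.pkl","wb"))
x=cv2.resize(im[170:280,210:310][:,:,::-1],None,fx=5.4,fy=5.4,interpolation=cv2.INTER_CUBIC); cv2.imwrite("pics/w19z.png",x)
E
```

```text
(no output)
```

View pics/w19z.png

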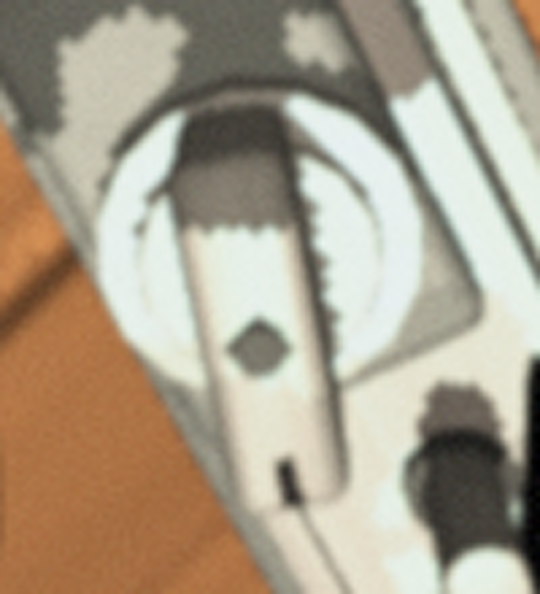

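```bash
python3 - <<'E'
from h import *
import pickle
o,c=pickle.load(open("pics/w19.pkl","rb")); T=T_wc(c,o)
g=lambda u,v,z: onplane(c,T,210+u/5.4-.4,170+v/5.4-.4,z)
for a,b in (((182,190),(240,490)),((297,190),(340,470)),((235,165),(292,505))):
    d=g(*a,.15)-g(*b,.15); print(np.degrees(np.arctan2(d[1],d[0]))-90)
print("pin",g(259,348,.152),"line",g(288,480,.15), "mid",g((235+292)/2,335,.15))
plan([0.4291,-0.0407,0.099],45.7)
E
```

```text
54.894046022008524
53.88328286175215
54.076379644550855
pin [ 0.43026266 -0.04020276  0.152     ] line [ 0.44479924 -0.04995606  0.15      ] mid [ 0.43010557 -0.03933719  0.15      ]
clk 20.2833 pos [ 0.4291 -0.0409  0.1386] jaw 45.3 grip 0.604 F [-0.2  0.3  0.2] T [ 0.006 -0.001  0.009] q [-0.88 -0.14  0.83  2.06  0.11  1.18  0.69]
tooly [ 0. -0. -1.] -> shift [-0.0001  0.0396  0.0001] turn [ 0.     -0.0077  0.0001] dist 0.04 rows 1.0
```

{"name": "send_rows", "arguments": {
  "motion": [
    [60,0,0,0,0,-0.1,0],
    [60,0,0.01,0,0,-0.157,0],
    [60,0,0.03,0,0,-0.157,0],
    [60,0,0.039,0,0,-0.157,0],
    [60,0,0.039,0,0,-0.157,0],
    [25,0,0.039,0,0,-0.157,0],
    [5,0,0.039,0,0,-0.157,0],
    [5,0,0.038,0,0,-0.157,0],
    [5,0,0.038,0,0,-0.157,0],
    [5,0,0.038,0,0,-0.157,0]
  ],
  "squeeze": 70
}}

```text
clock: 21.12
position: [0.4294, -0.0409, 0.1013]
ee_rot: [-0.673, 0.217, -0.217, 0.673]
ft_force: [-3.3, 0.0, 7.2]
grip_width: 0.142
```

```bash
python3 - <<'E'
from h import *
plan([0.4291,-0.0407,0.099],54.3)
t=[]
for i in range(5):
    c=camera("wrist"); o=get_obs(); t.append((o["torque"][2],o["tau"][6]))
print(np.round(t,3).tolist()); save(c,"w20.png")
E
```

```text
clk 21.1167 pos [ 0.4294 -0.0409  0.1013] jaw 54.3 grip 0.142 F [-3.3  0.   7.2] T [-0.142  0.682  0.036] q [-0.9  -0.08  0.88  2.1   0.07  1.09  0.89]
tooly [ 0.001  0.001 -1.   ] -> shift [-0.0004  0.0023 -0.0001] turn [-0.001   0.0001  0.0003] dist 0.002 rows 0.1
[[0.007, -0.009], [-0.017, -0.007], [0.002, -0.007], [-0.048, -0.006], [0.05, -0.006]]
```

View pics/w20.png

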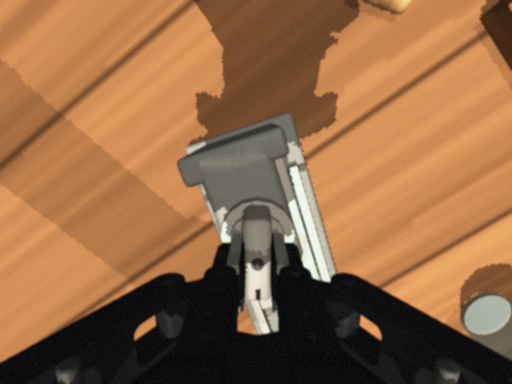

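{"name": "send_rows", "arguments": {
  "motion": [
    [5,0,0,0,0,0.04,0],
    [5,0,0,0,0,0.08,0],
    [5,0,0,0,0,0.12,0]
  ]
}}

```text
clock: 21.62
position: [0.4294, -0.0409, 0.1013]
ee_rot: [-0.658, 0.257, -0.257, 0.659]
ft_force: [-2.8, -1.2, 7.0]
grip_width: 0.144
```

```bash
cat > t.py <<'E'
from h import *
o=get_obs(); M=R.from_quat(o["ee_rot"]).as_matrix()
print("clk",round(o["clock"],2),"yaw",round(np.degrees(np.arctan2(M[1,2],M[0,2])),2),"tau7",round(o["tau"][6],4),"Tz",round(o["torque"][2],3),"F",o["ft_force"].round(1),"pos",np.round(o["position"],4),"q7",round(o["joint_pos"][6],3),"v7",round(o["joint_velocities"][6],2),"g",round(float(o["grip_width"]),3), "Fjaw",round(float(o["ft_force"]@M[:,2]),1))
E
python3 t.py
```

```text
clk 21.62 yaw 47.33 tau7 0.8672 Tz 0.147 F [-2.8 -1.2  7. ] pos [ 0.4294 -0.0409  0.1013] q7 0.772 v7 -0.47 g 0.144 Fjaw -2.8
```

{"name": "send_rows", "arguments": {
  "motion": [
    [5,0,0,0,0,0.04,0],
    [5,0,0,0,0,0.08,0],
    [5,0,0,0,0,0.12,0]
  ]
}}

```text
clock: 21.87
position: [0.4294, -0.0409, 0.1013]
ee_rot: [-0.642, 0.296, -0.296, 0.642]
ft_force: [-3.2, -0.8, 8.1]
grip_width: 0.145
```

```bash
python3 t.py
```

```text
clk 21.87 yaw 40.45 tau7 0.8244 Tz 0.182 F [-3.2 -0.8  8.1] pos [ 0.4294 -0.0409  0.1013] q7 0.653 v7 -0.47 g 0.145 Fjaw -3.0
```

```bash
cat > p.py <<'E'
from h import *
t=[]
for i in range(6):
    camera("top"); o=get_obs(); t.append((o["torque"][2],o["tau"][6]))
print("paused mean Tz",np.mean(t,0).round(4),"sd",np.std(t,0).round(4), np.round(t,3)[:,1].tolist()); 
E
python3 p.py; python3 t.py
```

```text
paused mean Tz [ 0.0456 -0.1558] sd [0.0346 0.3934] [0.493, -0.831, -0.341, -0.129, -0.07, -0.056]
clk 22.17 yaw 40.55 tau7 -0.0555 Tz 0.075 F [-3.5 -1.3  7.7] pos [ 0.4294 -0.041   0.1013] q7 0.655 v7 0.0 g 0.151 Fjaw -3.5
```

{"name": "send_rows", "arguments": {
  "motion": [
    [5,0,0,0,0,0.05,0],
    [5,0,0,0,0,0.1,0],
    [5,0,0,0,0,0.15,0]
  ]
}}

```text
clock: 22.42
position: [0.4293, -0.041, 0.1013]
ee_rot: [-0.618, 0.344, -0.344, 0.618]
ft_force: [-2.8, -0.9, 9.1]
grip_width: 0.146
```

```bash
python3 t.py;python3 p.py
```

```text
clk 22.42 yaw 31.83 tau7 1.0658 Tz 0.208 F [-2.8 -0.9  9.1] pos [ 0.4293 -0.041   0.1013] q7 0.504 v7 -0.59 g 0.146 Fjaw -2.8
paused mean Tz [ 0.0774 -0.2095] sd [0.0291 0.5003] [0.624, -1.06, -0.447, -0.181, -0.106, -0.088]
```

{"name": "send_rows", "arguments": {
  "motion": [
    [5,0,0,0,0,0.05,0],
    [5,0,0,0,0,0.1,0],
    [5,0,0,0,0,0.15,0]
  ]
}}

```text
clock: 22.97
position: [0.4293, -0.041, 0.1013]
ee_rot: [-0.59, 0.389, -0.389, 0.591]
ft_force: [-3.3, -2.7, 9.1]
grip_width: 0.14
```

```bash
python3 t.py;python3 p.py
```

```text
clk 22.97 yaw 23.24 tau7 1.0476 Tz 0.278 F [-3.3 -2.7  9.1] pos [ 0.4293 -0.041   0.1013] q7 0.355 v7 -0.59 g 0.14 Fjaw -4.1
paused mean Tz [ 0.0947 -0.2307] sd [0.0221 0.5008] [0.605, -1.082, -0.469, -0.202, -0.127, -0.109]
```

{"name": "send_rows", "arguments": {
  "motion": [
    [5,0,0,0,0,0.05,0],
    [5,0,0,0,0,0.1,0],
    [5,0,0,0,0,0.15,0]
  ]
}}

```text
clock: 23.52
position: [0.4292, -0.041, 0.1013]
ee_rot: [-0.559, 0.432, -0.432, 0.56]
ft_force: [-5.0, -1.8, 8.9]
grip_width: 0.142
```

```bash
python3 t.py;python3 p.py
```

```text
clk 23.52 yaw 14.64 tau7 1.0486 Tz 0.186 F [-5.  -1.8  8.9] pos [ 0.4292 -0.041   0.1013] q7 0.206 v7 -0.59 g 0.142 Fjaw -5.3
paused mean Tz [ 0.1323 -0.2298] sd [0.0354 0.5006] [0.605, -1.081, -0.468, -0.201, -0.126, -0.108]
```

{"name": "send_rows", "arguments": {
  "motion": [
    [5,0,0,0,0,0.05,0],
    [5,0,0,0,0,0.1,0],
    [5,0,0,0,0,0.15,0]
  ]
}}

```text
clock: 24.07
position: [0.4292, -0.041, 0.1013]
ee_rot: [-0.526, 0.473, -0.473, 0.526]
ft_force: [-3.6, -1.0, 8.4]
grip_width: 0.144
```

```bash
python3 t.py;python3 p.py; python3 -c "
from h import *
c=camera('wrist');save(c,'w21.png')"
```

```text
clk 24.07 yaw 6.05 tau7 1.0488 Tz 0.27 F [-3.6 -1.   8.4] pos [ 0.4292 -0.041   0.1013] q7 0.057 v7 -0.59 g 0.144 Fjaw -3.7
paused mean Tz [ 0.108  -0.2295] sd [0.0244 0.5007] [0.605, -1.081, -0.467, -0.201, -0.126, -0.108]
```

View pics/w21.png

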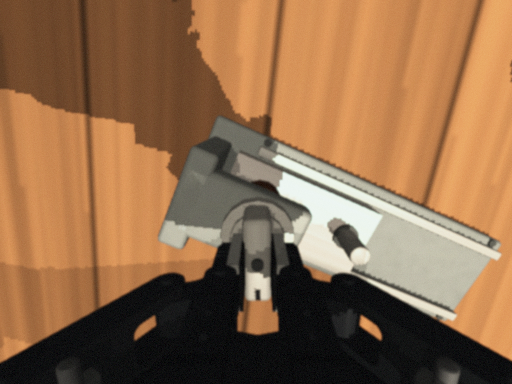

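{"name": "send_rows", "arguments": {
  "motion": [
    [20,0,-0.0005,0,0,0,0],
    [40,0,-0.0005,0,0,0,0],
    [60,0,-0.0005,0,0,0,0],
    [60,0,-0.0005,0,0,0,0],
    [60,0,-0.02,0,0,0,0],
    [60,0,-0.05,0,0,0,0],
    [60,0,-0.06,0,0,0,0],
    [60,0,-0.06,0,0,0,0]
  ]
}}

```text
clock: 25.08
position: [0.4307, -0.0406, 0.1627]
ee_rot: [-0.525, 0.472, -0.473, 0.528]
ft_force: [0.4, -0.1, -1.5]
grip_width: 0.599
```

```bash
python3 t.py; python3 - <<'E'
from h import *
import pickle
o=get_obs();c=camera("wrist"); im=c["pixels"]; pickle.dump((o,c),open("pics/w22.pkl","wb"))
x=cv2.resize(im[150:260,200:320][:,:,::-1],None,fx=5.4,fy=5.4,interpolation=cv2.INTER_CUBIC); cv2.imwrite("pics/w22z.png",x)
E
```

```text
clk 25.08 yaw 6.19 tau7 -0.3063 Tz 0.014 F [ 0.4 -0.1 -1.5] pos [ 0.4307 -0.0406  0.1627] q7 -0.006 v7 0.02 g 0.599 Fjaw 0.4
```

View pics/w22z.png

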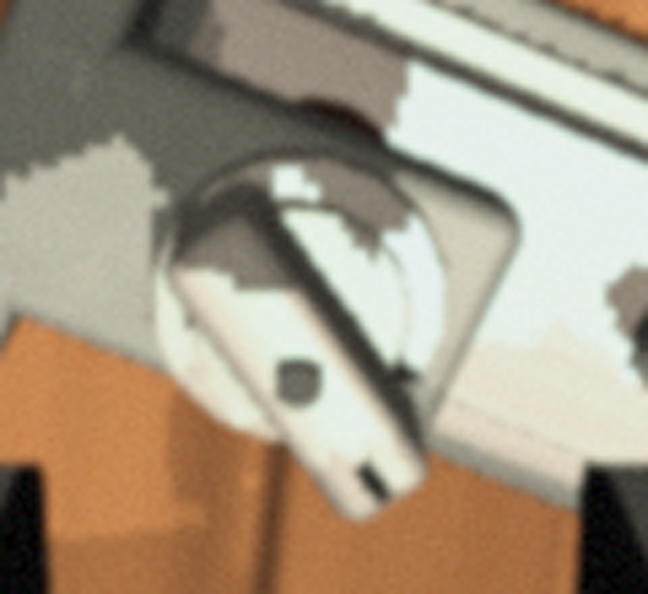

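```bash
python3 - <<'E'
from h import *
import pickle
o,c=pickle.load(open("pics/w22.pkl","rb")); T=T_wc(c,o)
g=lambda u,v,z: onplane(c,T,200+u/5.4-.4,150+v/5.4-.4,z)
ax=np.array([.4303,-.0403])
pin=g(298,382,.152); ln=g(374,480,.15)
print("pin",pin,"line",ln,"ang",np.degrees(np.arctan2(*(ln-pin)[[1,0]])))
for z in (.108,.112,.118,.122):
    m=g(402,375,z); C=[(g(158,300,z)+g(445,300,z))/2,(g(300,150,z)+g(300,440,z))/2]
    print(z,"mark r",np.linalg.norm((m-pin)[:2]).round(4),"ang",np.degrees(np.arctan2(*(m-pin)[[1,0]])).round(1),"disc w",np.linalg.norm(g(158,300,z)-g(445,300,z)).round(4),C[0][:2].round(4),C[1][:2].round(4))
for u,v in ((235,215),(400,375),(425,270),(180,330)): print(depthpt(c,T,200+u/5.4,150+v/5.4))
plan([.43,-.0405,.15],6)
E
```

```text
pin [ 0.43066986 -0.04018269  0.152     ] line [ 0.44191561 -0.05327837  0.15      ] ang -49.34606543238488
0.108 mark r 0.0219 ang -37.2 disc w 0.0439 [ 0.4313 -0.0429] [ 0.4311 -0.0428]
0.112 mark r 0.0207 ang -34.8 disc w 0.0432 [ 0.4312 -0.0417] [ 0.431  -0.0415]
0.118 mark r 0.0191 ang -30.6 disc w 0.042 [ 0.431  -0.0399] [ 0.4308 -0.0397]
0.122 mark r 0.018 ang -27.4 disc w 0.0413 [ 0.4309 -0.0386] [ 0.4307 -0.0385]
[ 0.42096107 -0.02135705  0.14559078]
[ 0.44703113 -0.04983607  0.11910135]
[ 0.44884843 -0.03385601  0.11751745]
[ 0.41404912 -0.04671256  0.11776816]
clk 25.1333 pos [ 0.4298 -0.0405  0.1612] jaw 6.2 grip 0.598 F [0.  0.1 0.3] T [0.016 0.032 0.004] q [-0.85 -0.17  0.78  2.03  0.12  1.23 -0.01]
tooly [ 0.002  0.001 -1.   ] -> shift [-0.      0.0112  0.0002] turn [-0.0024  0.0035 -0.0011] dist 0.011 rows 0.3
```

{"name": "send_rows", "arguments": {
  "motion": [
    [60,0,-0.03,0,0,0,0],
    [60,0,-0.06,0,0,0,0],
    [60,0,-0.08,0,0,0,0],
    [60,0.02,-0.09,0.02,0,0,0],
    [60,0.03,-0.09,0.03,0,0,0],
    [60,0.03,-0.09,0.03,0,0,0],
    [60,0.03,-0.09,0.03,0,0,0],
    [60,0.03,-0.09,0.03,0,0,0]
  ]
}}

```text
clock: 25.8
position: [0.4613, -0.067, 0.2492]
ee_rot: [0.527, -0.473, 0.472, -0.526]
ft_force: [0.2, -0.8, 0.2]
grip_width: 0.601
```

```bash
python3 - <<'E'
from h import *
import pickle
o=get_obs();c=camera("wrist"); save(c,"w23.png"); im=c["pixels"]; pickle.dump((o,c),open("pics/w23.pkl","wb"))
x=cv2.resize(im[80:230,190:340][:,:,::-1],None,fx=4,fy=4,interpolation=cv2.INTER_CUBIC); cv2.imwrite("pics/w23z.png",x)
c2=camera("scene"); save(c2,"s23.png"); cv2.imwrite("pics/s23z.png",cv2.resize(c2["pixels"][145:245,180:290][:,:,::-1],None,fx=6,fy=6,interpolation=cv2.INTER_CUBIC))
c3=camera("top"); save(c3,"t23.png"); print(o["position"])
E
```

```text
[ 0.46128187 -0.06701291  0.24924623]
```

View pics/w23z.png

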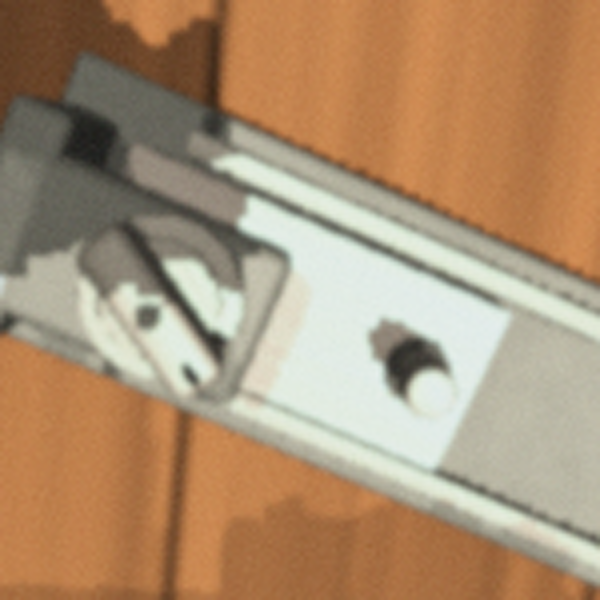

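View pics/s23z.png

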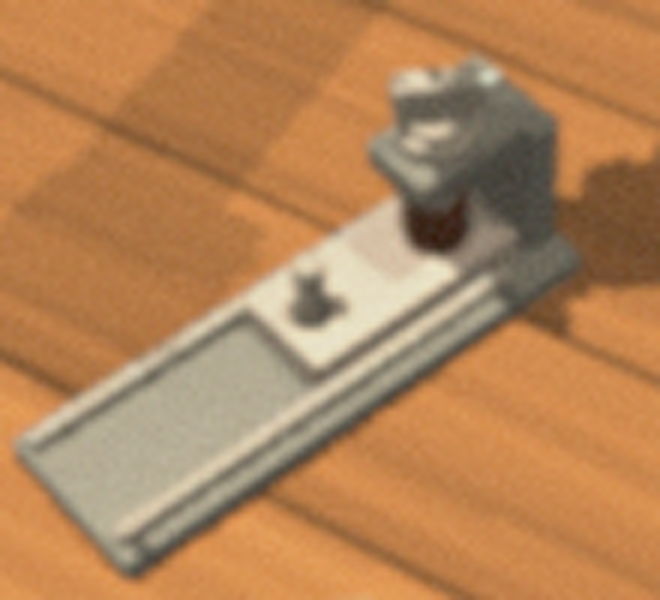

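View pics/t23.png

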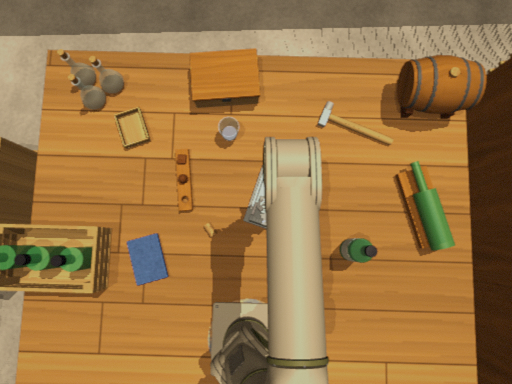

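```bash
python3 - <<'E'
from h import *
plan([.41,-.035,.2],-100,)
E
```

```text
clk 25.95 pos [ 0.4615 -0.0669  0.2499] jaw 6.2 grip 0.598 F [-0.7  0.8  0.4] T [-0.025  0.016 -0.014] q [-0.85 -0.13  0.83  1.81  0.1   1.42  0.08]
tooly [-0.001  0.    -1.   ] -> shift [-0.0373  0.0499 -0.0477] turn [ 4.0000e-04 -1.2874e+00 -9.0000e-04] dist 0.078 rows 10.3
```

{"name": "send_rows", "arguments": {
  "motion": [
    [60,0,0,0,0,0.12,0],
    [60,0,0,0,0,0.24,0],
    [60,0,0,0,0,0.36,0],
    [60,0,0,0,0,0.48,0],
    [60,0,0,0,0,0.6,0],
    [60,0,0,0,0,0.72,0],
    [60,0,0,0,0,0.84,0],
    [60,0,0,0,0,0.96,0],
    [60,0,0,0,0,1.08,0],
    [60,0,0,0,0,1.2,0]
  ]
}}

```text
clock: 26.78
position: [0.4617, -0.0671, 0.2502]
ee_rot: [-0.166, 0.688, -0.687, 0.166]
ft_force: [0.3, -0.5, 0.4]
grip_width: 0.602
```

{"name": "send_rows", "arguments": {
  "motion": [
    [60,0,0,0,0,0.12,0],
    [60,0,0,0,0,0.24,0],
    [60,0,0,0,0,0.36,0],
    [60,0,0,0,0,0.48,0],
    [60,0,0,0,0,0.6,0],
    [60,0,0,0,0,0.65,0],
    [60,0,0,0,0,0.65,0],
    [60,0,0,0,0,0.65,0]
  ]
}}

```text
clock: 27.45
position: [0.4618, -0.0672, 0.2503]
ee_rot: [0.06, 0.705, -0.704, -0.06]
ft_force: [0.2, -0.0, -0.3]
grip_width: 0.599
```

```bash
python3 - <<'E'
from h import *
plan([.41,-.035,.19],-100,)
E
```

```text
clk 27.45 pos [ 0.4618 -0.0672  0.2503] jaw -99.7 grip 0.599 F [ 0.2 -0.  -0.3] T [-0.023 -0.052  0.002] q [-0.69 -0.1   0.7   1.81  0.07  1.41 -1.75]
tooly [-0.  0. -1.] -> shift [ 0.0565  0.0603 -0.023 ] turn [0.0003 0.0058 0.0001] dist 0.086 rows 2.1
```

{"name": "send_rows", "arguments": {
  "motion": [
    [60,0.02,0.02,-0.01,0,0,0],
    [60,0.04,0.04,-0.023,0,0,0],
    [60,0.045,0.06,-0.023,0,0,0],
    [60,0.045,0.06,-0.023,0,0,0],
    [60,0.045,0.06,-0.023,0,0,0]
  ]
}}

```text
clock: 27.87
position: [0.4213, -0.0372, 0.1905]
ee_rot: [0.06, 0.705, -0.705, -0.06]
ft_force: [-0.0, -0.3, 0.0]
grip_width: 0.604
```

```bash
python3 - <<'E'
from h import *
import pickle
o=get_obs();c=camera("wrist"); save(c,"w24.png"); im=c["pixels"]; pickle.dump((o,c),open("pics/w24.pkl","wb"))
x=cv2.resize(im[140:250,200:320][:,:,::-1],None,fx=5.4,fy=5.4,interpolation=cv2.INTER_CUBIC); cv2.imwrite("pics/w24z.png",x)
E
```

```text
(no output)
```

View pics/w24z.png

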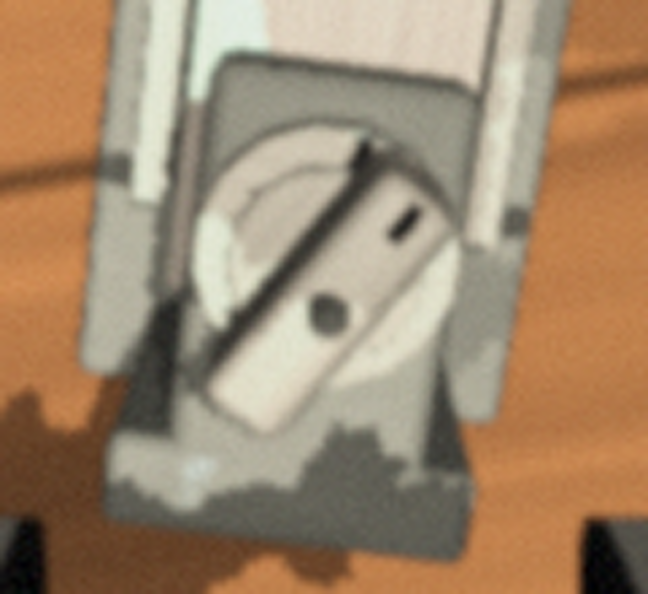

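```bash
python3 - <<'E'
from h import *
import pickle
o,c=pickle.load(open("pics/w24.pkl","rb")); T=T_wc(c,o)
g=lambda u,v,z: onplane(c,T,200+u/5.4-.4,140+v/5.4-.4,z)
pin=g(328,315,.152); ln=g(405,224,.15)
print("pin",pin,"line",ln,"ang",np.degrees(np.arctan2(*(ln-pin)[[1,0]])))
print(depthpt(c,T,200+340/5.4,140+140/5.4))
for z in (.112,.118):
    C=(g(192,250,z)+g(462,250,z))/2; D=(g(325,122,z)+g(325,390,z))/2
    for uv in ((362,155),(358,165),(368,145)):
        m=g(*uv,z)
        for ctr in (pin,np.array([C[0],C[1],z])): print(z,uv,"r",np.linalg.norm((m-ctr)[:2]).round(4),"ang",np.degrees(np.arctan2(*(m-ctr)[[1,0]])).round(1))
    print(C[:2],D[:2])
E
```

```text
pin [ 0.43110885 -0.04054558  0.152     ] line [ 0.44178948 -0.05333674  0.15      ] ang -50.138110939795254
[ 0.44942411 -0.04627497  0.11866883]
0.112 (362, 155) r 0.0169 ang -30.3
0.112 (362, 155) r 0.0169 ang -29.4
0.112 (358, 165) r 0.0151 ang -30.2
0.112 (358, 165) r 0.0151 ang -29.2
0.112 (368, 145) r 0.0187 ang -31.3
0.112 (368, 145) r 0.0188 ang -30.5
[ 0.43095444 -0.04076647] [ 0.42946541 -0.04017555]
0.118 (362, 155) r 0.0178 ang -28.5
0.118 (362, 155) r 0.0165 ang -29.4
0.118 (358, 165) r 0.0161 ang -28.3
0.118 (358, 165) r 0.0148 ang -29.2
0.118 (368, 145) r 0.0196 ang -29.6
0.118 (368, 145) r 0.0183 ang -30.5
[ 0.432376   -0.04094961] [ 0.43092221 -0.04037268]
```

```bash
python3 -c "
from workcell import *
print(get_obs()['ft_force']); print(hand_in())"
```

```text
[-0.17994778 -0.74317851 -0.46788443]
the job is handed in; nothing more can be done
None
```

The round-headed stopper is gauged and the job is handed in at about 28 s. It went into the carriage hole, the carriage was pushed home, and the thumbscrew was turned clockwise until the clutch slipped. I then let go and backed clear.

**What the last checks showed**
- **Stopper:** its top measured 64 mm above the table, the right height for fully home. It stands under the foot in the scene view.
- **Carriage:** it met its stop with about 18 N of push and stopped where I had calculated.
- **Slip:** the index lines stand about 20° apart (19° and 20–21° from two views), so the clutch slipped and is well inside the 45° limit. I went that far past the first slip because I only saw the torque level off after turning on.
- **Bystanders:** the ball-headed and square-headed stoppers stand in the rack as before. Nothing else looks moved in the last top view, though the arm hides part of it. The gripper was touching nothing at the end.

**What disagreed**
- **Fingertips:** they stand about 30–35 mm behind the stated TCP. My first grasp therefore closed on air above the stopper's head, and I corrected the height.
- **Thumbscrew spring-back:** it did not stay where I let go. It turned back about 9° when I changed grip and about 34° at the final release, taking the sleeve with it. It then held still (a bar angle of 49° and then 50° in two views about 3 s apart), so the clamp that remains is lighter than at the moment of slip. I had no direct measurement of the foot's force.
- **Torque:** the wrist torque was noisy, with the paused readings averaging 0.11–0.13 N m against the stated 0.16. I judged the slip from the joint-7 torque levelling off and from the index lines. I did not measure the telltale's rise.

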